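# Leak-check the gasket seam of a field instrument

### The arm

A 6-joint arm with a two-finger parallel gripper is mounted at the origin on the work surface. World frame = base frame: x ahead of the robot, y to its left, z up, the work surface at z = 0. Lengths are in m, angles in rad, forces in N, time in s.
With the tool pointing down it reaches from about 0.3 to 0.875 m from the base axis. Payload 6.4 kg.
Tool frame: the origin (TCP) lies on the front face of the gripper's body, between the roots of the fingers; the fingertips stand 73 mm ahead of it and the grasp point (between the pads) lies 54 mm ahead of it; z points along the fingers, x is the direction in which the jaws open and shut, and the axes are right-handed (so a half turn about z gives the same grasp; the last joint's range is limited). The gripper opens to 85 mm and grips with 20 to 120 N. Pads are 22 mm wide; open, the fingers measure 114 mm over their backs; the gripper's body (76 mm by 85 mm) begins 54 mm behind the grasp point. The pads swing forward as they close: fully open they stand 13 mm farther back than shut.
Start: joints at [0.901, 0.181, 1.607, -0, 1.354, -0.206], TCP at [0.257, 0.514, 0.304] pointing down, gripper open.
Joint ranges: [-2.99, 2.99], [-0.89, 2.07], [0.3, 2.58], [-1.14, 4.28], [0, 2.63], [-3.12, 3.12]. Speed limits (rad/s): [2.57, 2.57, 3.01, 3.14, 3.14, 3.14].

### API

Orientations are given as a rotation vector (axis times angle).
In Python, from station import arm gives the robot as it stands. The module is installed in compiled form; this text tells all that it offers.
- The arm moves only by the tool jog_arm, never from a script. Its argument "deltas" is a list of rows, each a list of 5 numbers: the shift along the tool's x, y, z in m, then the turn about the tool's z in degrees, then the closure, from -1 (fully open) to 1 (shut). A call has 1 to 20 rows; each row shifts and turns the commanded pose from where the row before left it, along the tool's axes as they then stand; what a row does not reach is not made up. A row lasts 1/8 s, in which the tool goes at most 62.5 mm and 10.7 degrees, less where a joint would pass 70% of its speed; a pose out of reach is approached as far as the arm can. A call is refused whole if a number of a shift passes 0.0625 or a number of a turn 10.7, either way. A call with a gripper value outside its range is refused whole. The fingers move at their own pace and stop on an object; "newtons" is the grip in N (left out, the last holds). Time passes only in rows, so rows that do not move let the fingers close. It gives the time, the measured TCP pose, the force and the opening at its end, in the units of the state.
- arm.read_state(): the state, without advancing time (a new reading comes with each control period).
- arm.grab_frame(name): name is "scene" or "top" or "wrist"; returns a dict with "pixels" (420x560x3 uint8, red, green, blue), "range_z" (420x560 float32, m along the optical axis (not along the pixel's ray), 0 where there is no reading), "mtx" (3x3 intrinsics, pixels), "origin" and "rotation" of the camera in the world. Camera axes: x right, y down, z forward; pixel columns grow to the right and rows downward; lengths in m; the calibration is good to about 2 mm. A picture is of the moment at which its call begins.
- arm.close_job(): hands the job in, once; it reports no verdict.
The state is a dict: "t": time; "joint_positions": joint angles; "joint_velocities": joint speeds; "effort": joint torques, N m; "tool_pos": TCP position; "eef_rot": TCP orientation; "contact_force": force on the tool from outside, world axes, zero at the start; "torque": the same for the moment, N m; "grip_width": finger opening in m.
Only numpy, scipy, OpenCV 4.12 (cv2) and the standard library are available. Lean on these libraries where they do the work, as an engineer would, in place of code of your own. Each camera call takes 0.05 s, during which the arm holds its last target.

### The job

Pull all the orange push-on clips straight up off the instrument in the middle and set them down on the blue mat. Then take the green leak probe from its stand and guide its tip once round the whole yellow seam, counter-clockwise seen from above from the white dot back to the white dot, slowly (about 2 cm a second), just over the seam or barely touching it, without pressing and without letting the tip stray down onto the face inside. Finally stand the probe fully back in its stand and leave everything else where it is.

Things in the scene. Friction and masses are not known exactly. Their poses are not given: they have to be found in the camera images.
- unit: instrument under test, fixed, lying face up: dark, oblong, 94 (x) x 184 (y) x 56 mm high, round ends of radius 47. Origin: centre of underside; z up. Yellow seam on the face, 12 mm inside the edge: straight runs at x = +-35 for |y| < 45, half circles of radius 35 about (0, +-45). Four fixed lugs (26 x 30 mm, 46 high, at x = +-56, y = +-38), each with a sprung brass ball in either y side
- mat: blue mat fixed on the table, where the clips are put, 170 mm (its x) x 220 mm (its y), 4 mm thick. Origin: centre of its underside; z up
- stand: grey block fixed on the table, 66 x 66 mm, 78 mm high, with an upright through hole of 25 mm diameter (wider at the mouth) in which the probe stands. Origin: centre of its underside
- probe: leak probe, upright stylus, 158 mm long, 0.12 kg. Origin: its tip (lowest point); z up along it. Steel needle and 14 mm shaft from 0 to 70 mm, black collar 40 mm across from 70 to 76, green square grip 24 x 24 mm (sides along its x and y) from 76 to 152, black cap. In the stand the collar rests on the stand's top and the tip hangs 8 mm above the table
- seam_0 (a point): point of the seam at the white dot, in the middle of the straight run on the unit's -x side; a white arrow head beside the dot points the way to go, towards the unit's -y end
- seam_1 (a point): point of the seam 1/8 of the way round the 400 mm loop from the white dot, counter-clockwise seen from above
- seam_2 (a point): point of the seam 2/8 of the way round the 400 mm loop from the white dot, counter-clockwise seen from above
- seam_3 (a point): point of the seam 3/8 of the way round the 400 mm loop from the white dot, counter-clockwise seen from above
- seam_4 (a point): point of the seam 4/8 of the way round the 400 mm loop from the white dot, counter-clockwise seen from above
- seam_5 (a point): point of the seam 5/8 of the way round the 400 mm loop from the white dot, counter-clockwise seen from above
- seam_6 (a point): point of the seam 6/8 of the way round the 400 mm loop from the white dot, counter-clockwise seen from above
- seam_7 (a point): point of the seam 7/8 of the way round the 400 mm loop from the white dot, counter-clockwise seen from above
- clip1: orange push-on clip, 92 mm high, 50 g; may be absent. Origin: at mid-height, 65.5 mm above the table on its lug; z up. Foot saddle 22 (x) x 43 (y) mm, held by the lug's balls: lets go at 10 to 16 N upward, clear after 32 mm. Grip fin 14 thick (x), 36 wide (y), from 14 below to 46 above the origin. An arm, top 3 below the origin, reaches 32 mm to -x over the seam: grip the fin above it
- clip2: orange push-on clip, 92 mm high, 50 g; may be absent. Origin: at mid-height, 65.5 mm above the table on its lug; z up. Foot saddle 22 (x) x 43 (y) mm, held by the lug's balls: lets go at 10 to 16 N upward, clear after 32 mm. Grip fin 14 thick (x), 36 wide (y), from 14 below to 46 above the origin. An arm, top 3 below the origin, reaches 32 mm to -x over the seam: grip the fin above it
- clip3: orange push-on clip, 92 mm high, 50 g; may be absent. Origin: at mid-height, 65.5 mm above the table on its lug; z up. Foot saddle 22 (x) x 43 (y) mm, held by the lug's balls: lets go at 10 to 16 N upward, clear after 32 mm. Grip fin 14 thick (x), 36 wide (y), from 14 below to 46 above the origin. An arm, top 3 below the origin, reaches 32 mm to -x over the seam: grip the fin above it
- clip4: orange push-on clip, 92 mm high, 50 g; may be absent. Origin: at mid-height, 65.5 mm above the table on its lug; z up. Foot saddle 22 (x) x 43 (y) mm, held by the lug's balls: lets go at 10 to 16 N upward, clear after 32 mm. Grip fin 14 thick (x), 36 wide (y), from 14 below to 46 above the origin. An arm, top 3 below the origin, reaches 32 mm to -x over the seam: grip the fin above it
- tape: roll of yellow tape lying flat, 90 mm across, 24 mm high; a bystander, to be left alone. Origin: centre of its underside
- screwdriver: screwdriver, 160 mm long, lying flat; a bystander, to be left alone. Origin: under its middle
- coupling: galvanised pipe clamp fitting, 55 mm long, 57 mm high; a bystander, to be left alone. Origin: centre of its underside
- adapter: black plug-in power adapter, 55 x 95 x 38 mm; a bystander, to be left alone. Origin: centre of its underside
- flask: clear bottle with blue cap, 70 mm across, 130 mm high; a bystander, to be left alone. Origin: centre of its underside
- beaker: glass beaker, 76 mm across, 90 mm high; a bystander, to be left alone. Origin: centre of its underside
- meter: yellow handheld meter lying flat, 150 x 75 x 32 mm; a bystander, to be left alone. Origin: centre of its underside
Not all that is in view belongs to the job. What is shaped like the stand but purple is not meant.

How it is judged:
On the way, in this order (a step that is already met when the one before it is completed fails the run):
1. every clip has been pulled off its lug and rests on the mat (x of clip1 in the frame of mat between -0.085 and 0.085 m and y of clip1 in the frame of mat between -0.11 and 0.11 m and z of each of clip1, clip2, clip3, clip4 in the frame of mat below 0.07 m and linear speed of each of clip1, clip2, clip3, clip4 below 0.05 m/s and x of clip2 in the frame of mat between -0.085 and 0.085 m and y of clip2 in the frame of mat between -0.11 and 0.11 m and x of clip3 in the frame of mat between -0.085 and 0.085 m and y of clip3 in the frame of mat between -0.11 and 0.11 m and x of clip4 in the frame of mat between -0.085 and 0.085 m and y of clip4 in the frame of mat between -0.11 and 0.11 m), for 0.2 s.
2. the probe's tip is at the seam, white dot (distance between probe and seam_0 below 0.008 m), for 0.12 s.
3. the probe's tip is at the seam, point 1/8 round (distance between probe and seam_1 below 0.008 m), for 0.12 s.
4. the probe's tip is at the seam, point 2/8 round (distance between probe and seam_2 below 0.008 m), for 0.12 s.
5. the probe's tip is at the seam, point 3/8 round (distance between probe and seam_3 below 0.008 m), for 0.12 s.
6. the probe's tip is at the seam, point 4/8 round (distance between probe and seam_4 below 0.008 m), for 0.12 s.
7. the probe's tip is at the seam, point 5/8 round (distance between probe and seam_5 below 0.008 m), for 0.12 s.
8. the probe's tip is at the seam, point 6/8 round (distance between probe and seam_6 below 0.008 m), for 0.12 s.
9. the probe's tip is at the seam, point 7/8 round (distance between probe and seam_7 below 0.008 m), for 0.12 s.
10. the probe's tip is at the seam, white dot again (distance between probe and seam_0 below 0.008 m), for 0.12 s.
At the end, for the whole second after the job is handed in: every clip present rests with its origin (mid-height) over the mat and under 70 mm above the table; the probe stands in the stand's hole, upright within 0.12 rad, tip within 10 mm of the hole's axis and under 16 mm above the table (all of step 1 and horizontal distance between probe and stand below 0.01 m and z of probe in the frame of stand below 0.016 m and angle between probe's own z axis and vertical below 0.12 rad and linear speed of probe below 0.03 m/s); the robot touches nothing.
It fails at once if a bystander (tape, screwdriver, coupling, adapter, flask, beaker or meter) is moved more than 30 mm (distance of any of tape, screwdriver, coupling, adapter, flask, beaker, meter from where it was at the start of the episode above 0.03 m).
It fails at once if the probe presses on the unit with more than 20 N (contact force between probe and unit above 20 N).
It fails at once if the tip strays onto the face, more than 8 mm inside the seam and less than 7 mm above it (z of probe in the frame of unit between 0.04 and 0.063 m and x of probe in the frame of unit between -0.023 and 0.023 m and y of probe in the frame of unit between -0.058 and 0.058 m).
Of clip1, clip2, clip3, clip4 only 2 to 4 are there at a start; the rules pass over those that are not, and their reading is None.
At some moment in a run one of clip1, clip2, clip3, clip4 may be knocked a few centimetres aside while the robot is not near it.
It also fails if it takes over 210 s, if anything falls off the work surface, if the arm or the gripper's body presses on something with over 40 N, if the wrist force passes 120 N, or if a joint passes its speed limit or range.

## Working session

There is one attempt and no reset: what is moved stays moved. The work goes in short steps, Python scripts to look and compute and a tool call to move; the robot and the scene stay as the last step left them, time stands still between calls to the robot, and variables do not carry over. Pictures are saved under pics/ and viewed, and the job is handed in when it is done.

Besides the shell and the picture viewer there is one more tool, called after ">>>" as name(argument=value, ...), one argument or row to a line, values as JSON. jog_arm: Moves the arm, as the interface text tells. Its arguments: {"type":"object","properties":{"deltas":{"type":"array"},"newtons":{"type":"number"}},"required":["deltas"]}

```bash
mkdir -p pics; ls
cat > h.py <<'E'
import numpy as np, cv2
from station import arm
from scipy.spatial.transform import Rotation as R
def grab(name,fn=None,crop=None,scale=1):
    f=arm.grab_frame(name)
    np.savez('last_%s.npz'%name,**{k:np.asarray(v) for k,v in f.items()})
    if fn:
        im=cv2.cvtColor(f['pixels'],cv2.COLOR_RGB2BGR)
        if crop: im=im[crop[1]:crop[3],crop[0]:crop[2]]
        if scale!=1: im=cv2.resize(im,None,fx=scale,fy=scale,interpolation=cv2.INTER_CUBIC)
        cv2.imwrite('pics/'+fn,im)
    return f
def load(name): return dict(np.load('last_%s.npz'%name))
def crop(name,fn,c,scale):
    f=load(name); im=cv2.cvtColor(f['pixels'],cv2.COLOR_RGB2BGR)[c[1]:c[3],c[0]:c[2]]
    cv2.imwrite('pics/'+fn,cv2.resize(im,None,fx=scale,fy=scale,interpolation=cv2.INTER_CUBIC))
def cloud(f):
    z=f['range_z'];v,u=np.mgrid[:z.shape[0],:z.shape[1]]
    K=f['mtx'];p=np.stack([(u-K[0,2])/K[0,0]*z,(v-K[1,2])/K[1,1]*z,z],-1)
    return p@f['rotation'].T+f['origin']
def pix(f,u,v,h):
    K=f['mtx'];d=np.array([(u-K[0,2])/K[0,0],(v-K[1,2])/K[1,1],1.])@f['rotation'].T
    o=f['origin'];return o+d*(h-o[2])/d[2]
def proj(f,p):
    c=(np.asarray(p)-f['origin'])@f['rotation'];q=c@f['mtx'].T;return q[...,:2]/q[...,2:]
E
python3 - <<'E'
from h import *
s=arm.read_state();print({k:np.round(v,4).tolist() for k,v in s.items()})
for n in ['scene','top','wrist']:
    f=grab(n,n+'0.png');print(n,f['origin'],f['rotation'].round(3).tolist(),f['mtx'].tolist())
E
```

```text
pics
{'t': 0.0, 'joint_positions': [0.9007, 0.1815, 1.608, -0.0, 1.3538, -0.2063], 'joint_velocities': [-0.001, 0.0011, 0.0004, -0.002, -0.0001, -0.0004], 'effort': [0.0011, -44.4864, -35.134, -0.0002, 0.009, -0.0001], 'tool_pos': [0.2569, 0.5139, 0.303], 'eef_rot': [2.672, 1.6511, -0.0026], 'contact_force': [0.4475, -0.1872, -0.2163], 'torque': [-0.0533, 0.0369, -0.0033], 'grip_width': 0.0854}
scene [1.08691309 0.69215691 1.12461155] [-0.909, -2.592, 0.956] [[520.1126521339563, 0.0, 276.8358377640005], [0.0, 520.1126521339563, 212.3776285751733], [0.0, 0.0, 1.0]]
top [0.31374891 0.00895858 1.40186439] [-2.121, 2.153, -0.192] [[491.78516661627316, 0.0, 284.81532794220186], [0.0, 491.78516661627316, 213.42416587745006], [0.0, 0.0, 1.0]]
wrist [0.19065465 0.54799329 0.37299316] [2.45, 1.517, 0.222] [[351.722811609436, 0.0, 283.90115012710214], [0.0, 351.722811609436, 212.4328650339296], [0.0, 0.0, 1.0]]
```

```bash
sed -i "s/f=arm.grab_frame(name)/f=dict(arm.grab_frame(name)); f['rotation']=R.from_rotvec(f['rotation']).as_matrix()/" h.py
python3 - <<'E'
from h import *
for n in ['scene','top']:
    f=grab(n,n+'1.png',scale=1.4)
E
```

```text
(no output)
```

View pics/scene1.png

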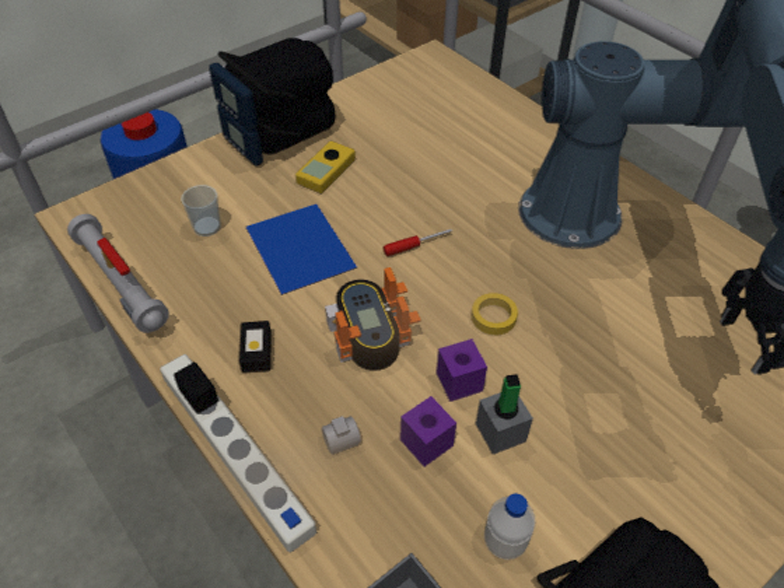

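View pics/top1.png

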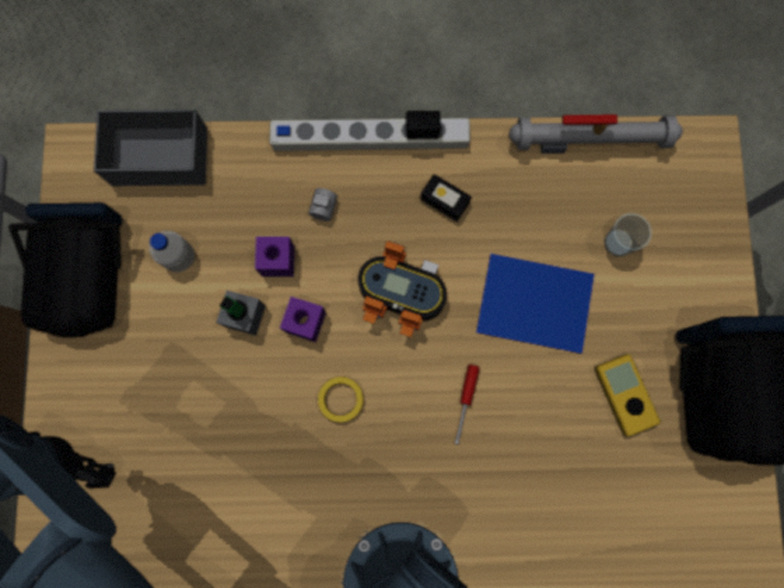

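Run:
```python
from h import *
crop('top','top_c.png',(245,160,335,250),8)
crop('scene','scene_c.png',(220,180,320,275),8)
f=load('top')
P=cloud(f)
def r(u,v): return pix(f,u/1.4,v/1.4,0).round(3), 
# mat corners z=4mm
for u,v in [(490,255),(594,270),(582,353),(477,332)]: print('mat',pix(f,u/1.4,v/1.4,.004).round(3))
z=P[...,2]
# stand: depth
for n,(u,v) in dict(stand=(240,313),purp1=(275,257),purp2=(303,318)).items():
    u=int(u/1.4);v=int(v/1.4);w=P[v-25:v+26,u-25:u+26].reshape(-1,3)
    print(n,np.histogram(w[:,2],bins=np.arange(0,.2,.01))[0])
```

```text
mat [ 0.643 -0.198  0.004]
mat [ 0.608 -0.414  0.004]
mat [ 0.436 -0.378  0.004]
mat [ 0.482 -0.165  0.004]
stand [890  22  19  28  27  22  28 300 157   7  12   7   9  12   7  25  68   1
   0]
purp1 [917  28  37  40  38  36  44 400 121   0   0   0   0   0   0   0   0   0
   0]
purp2 [947  23  19  28  22  27  28 434 100   0   0   0   0   0   0   0   0   0
   0]
```

View pics/top_c.png

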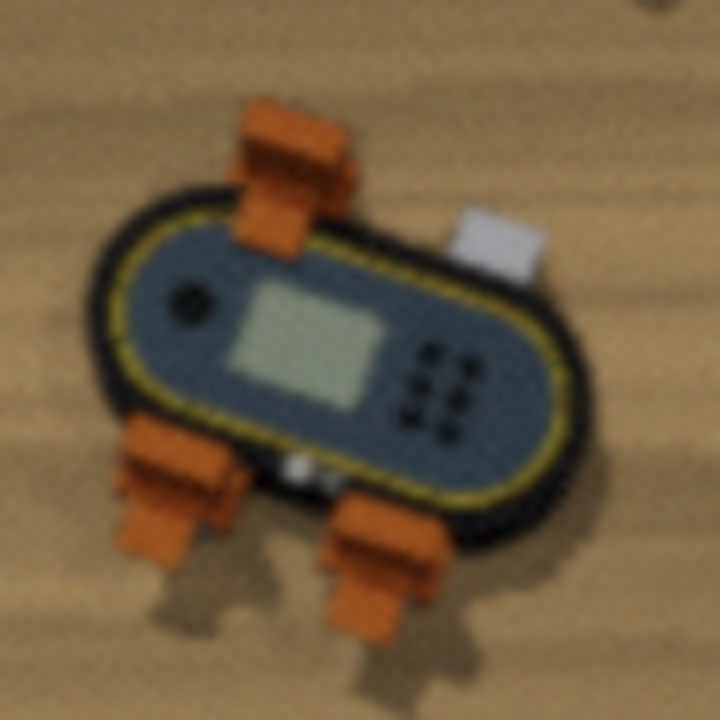

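View pics/scene_c.png

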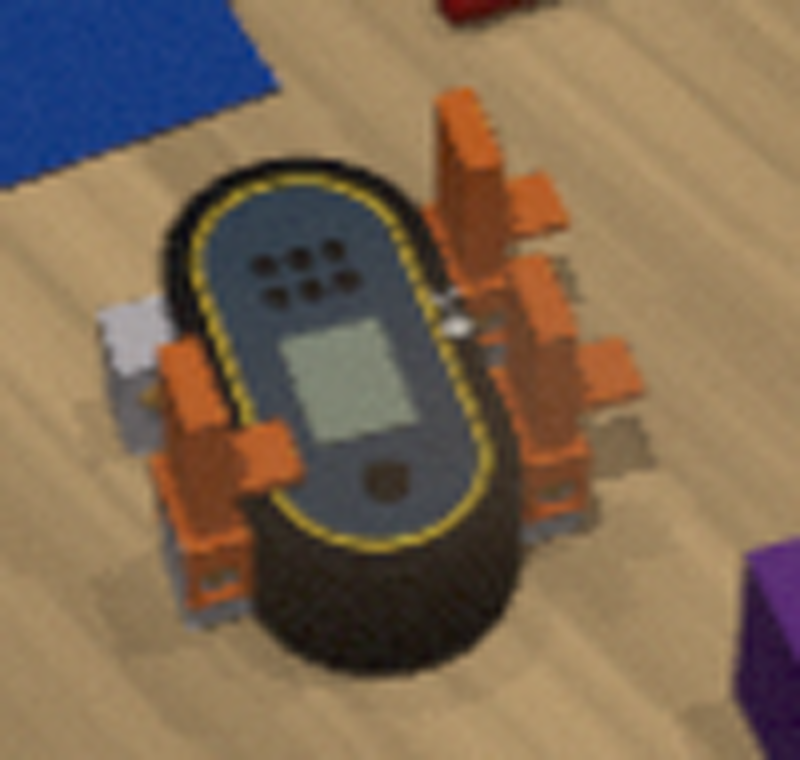

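```bash
cat >> h.py <<'E'
from scipy.optimize import least_squares
def seamdist(q):
    y=np.abs(q[:,1]);return np.where(y<.045,np.abs(q[:,0]),np.hypot(q[:,0],y-.045))-.035
def fit_unit(f,box,z=.056,x0=None,vis=None):
    hsv=cv2.cvtColor(f['pixels'],cv2.COLOR_RGB2HSV);m=np.zeros(hsv.shape[:2],bool)
    b=box;m[b[1]:b[3],b[0]:b[2]]=True
    m&=(hsv[...,0]>22)&(hsv[...,0]<33)&(hsv[...,1]>140)&(hsv[...,2]>80)
    v,u=np.nonzero(m);P=np.array([pix(f,a,c,z)[:2] for a,c in zip(u,v)])
    if x0 is None: x0=[*P.mean(0),-.3]
    def loc(p):
        c,s=np.cos(p[2]),np.sin(p[2]);d=P-p[:2];return np.stack([d[:,0]*c+d[:,1]*s,-d[:,0]*s+d[:,1]*c],1)
    r=least_squares(lambda p:seamdist(loc(p)),x0,loss='soft_l1',f_scale=.002)
    return r.x,np.sqrt(np.mean(r.fun**2)),len(u)
E
python3 - <<'E'
from h import *
f=load('top');x,e,n=fit_unit(f,(245,160,335,250));print('top',x.round(4),np.degrees(x[2]),e,n)
f=load('scene');x,e,n=fit_unit(f,(235,195,300,255));print('scene',x.round(4),np.degrees(x[2]),e,n)
f=load('top');P=cloud(f);hsv=cv2.cvtColor(f['pixels'],cv2.COLOR_RGB2HSV)
def rect(m,z,name):
    v,u=np.nonzero(m);Q=np.array([pix(f,a,c,z)[:2] for a,c in zip(u,v)],np.float32)
    print(name,cv2.minAreaRect(Q),len(Q))
m=(hsv[...,0]>105)&(hsv[...,0]<125)&(hsv[...,1]>150)&(np.arange(560)[None]>335)&(np.arange(560)[None]<440)&(P[...,2]<.03)
m=cv2.morphologyEx(m.astype(np.uint8),cv2.MORPH_OPEN,np.ones((3,3)))
m[:160]=0;m[265:]=0
rect(m,.004,'mat')
# stand top z 73-83
b=np.zeros(m.shape,bool);b[195:250,145:195]=True
m=((np.abs(P[...,2]-.078)<.006)&b)
v,u=np.nonzero(m);Q=P[v,u,:2].astype(np.float32);print('stand',cv2.minAreaRect(Q),Q.mean(0))
m=(P[...,2]>.14)&b;Q=P[m];print('probe top',Q.mean(0),Q[:,2].max())
crop('top','top_s.png',(140,150,240,250),7)
E
```

```text
top [ 0.5704 -0.0122 -0.3586] -20.54598095003034 0.0008345380255075907 99
scene [ 0.5695 -0.0125 -0.363 ] -20.796695162158514 0.0011671993309674616 131
mat ((0.5414301156997681, -0.2874312996864319), (0.21491846442222595, 0.1656823307275772), 77.73681640625) 4156
stand ((0.5229014754295349, 0.3092489242553711), (0.06726592779159546, 0.06660926342010498), 74.16395568847656) [0.51977533 0.30547303]
probe top [0.50084808 0.27754223 0.28362018] 1.4018643859823874
```

View pics/top_s.png

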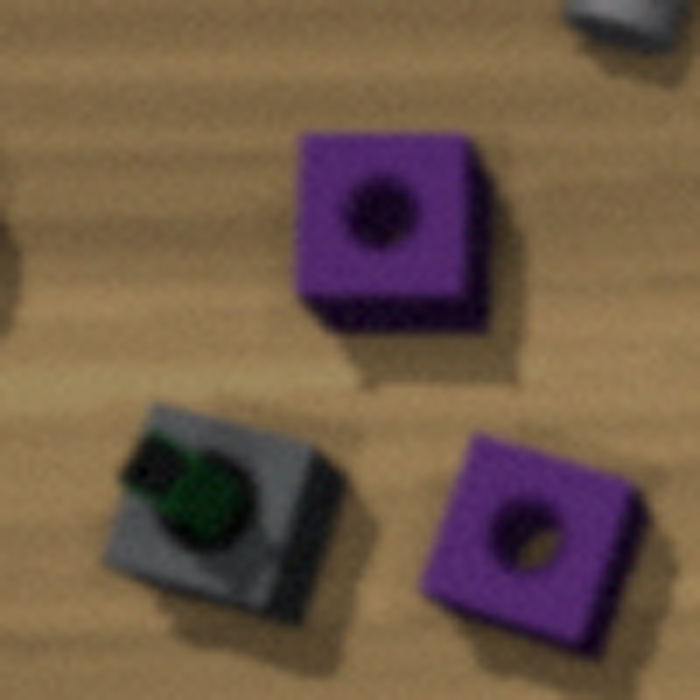

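```bash
cat >> h.py <<'E'
def heading():
    M=R.from_rotvec(arm.read_state()['eef_rot']).as_matrix();return np.degrees(np.arctan2(M[1,0],M[0,0]))
def plan(target,h=None,step=.03):
    s=arm.read_state();p=np.array(s['tool_pos']);h0=heading();h=h0 if h is None else h
    turn=(h0-h+180)%360-180
    def loc(hh):
        a=np.radians(hh);d=np.asarray(target)-p
        return np.array([d[0]*np.cos(a)+d[1]*np.sin(a), d[0]*np.sin(a)-d[1]*np.cos(a), -d[2]])
    print('t',round(s['t'],2),'tcp',p.round(4),'h',round(h0,2),'w',round(s['grip_width'],4),'F',np.round(s['contact_force'],1),'| turn',round(turn,2),'shift(before turn)',loc(h0).round(4),'shift(after turn)',loc(h).round(4),'dist/step',round(np.linalg.norm(loc(h))/step,1))
E
python3 - <<'E'
from h import *
f=load('wrist') if 0 else None
s=arm.read_state();M=R.from_rotvec(s['eef_rot']).as_matrix()
f=grab('wrist');print(M.T@(f['origin']-s['tool_pos']),(M.T@f['rotation']).round(3))
plan([.57,-.012,.33],-20.6)
E
```

```text
[ 0.00065317 -0.07454756 -0.06987377] [[ 1.     0.002 -0.   ]
 [-0.002  0.957  0.291]
 [ 0.001 -0.291  0.957]]
t 0.3 tcp [0.2571 0.5142 0.3036] h 63.43 w 0.0853 F [ 0.6  0.9 -0.2] | turn 84.03 shift(before turn) [-0.3306  0.5152 -0.0264] shift(after turn) [ 0.478   0.3824 -0.0264] dist/step 20.4
```

>>> jog_arm(
  deltas=[
    [0,0,0,10.5,-1],
    [0,0,0,10.5,-1],
    [0,0,0,10.5,-1],
    [0,0,0,10.5,-1],
    [0,0,0,10.5,-1],
    [0,0,0,10.5,-1],
    [0,0,0,10.5,-1],
    [0,0,0,10.5,-1],
    [0.04,0.032,-0.002,0,-1],
    [0.04,0.032,-0.002,0,-1],
    [0.04,0.032,-0.002,0,-1],
    [0.04,0.032,-0.002,0,-1],
    [0.04,0.032,-0.002,0,-1],
    [0.04,0.032,-0.002,0,-1],
    [0.04,0.032,-0.002,0,-1],
    [0.04,0.032,-0.002,0,-1],
    [0.04,0.032,-0.002,0,-1],
    [0.04,0.032,-0.002,0,-1],
    [0.04,0.032,-0.002,0,-1],
    [0.038,0.03,-0.002,0,-1],
  ],
)

```text
t: 2.8
tool_pos: [0.5712, -0.013, 0.328]
eef_rot: [-3.091, 0.562, -0.0]
contact_force: [0.6, 1.2, -0.0]
grip_width: 0.0857
```

>>> jog_arm(
  deltas=[
    [0,0,0,0,-1],
    [0,0,0,0,-1],
  ],
)

```text
t: 3.05
tool_pos: [0.5701, -0.0111, 0.3275]
eef_rot: [-3.091, 0.562, 0.002]
contact_force: [0.0, -0.1, -0.6]
grip_width: 0.0855
```

Run:
```python
from h import *
plan([.57,-.012,.33],-20.6)
f=grab('wrist','w1.png',scale=1.4)
x,e,n=fit_unit(f,(0,0,560,420),x0=[.57,-.012,-.36]);print('wrist',x.round(4),np.degrees(x[2]),e,n)
```

```text
t 3.05 tcp [ 0.5701 -0.0111  0.3275] h -20.6 w 0.0855 F [ 0.  -0.1 -0.6] | turn -0.0 shift(before turn) [ 0.0002  0.0009 -0.0025] shift(after turn) [ 0.0002  0.0009 -0.0025] dist/step 0.1
wrist [0.4321 0.0751 1.0667] 61.11788046698787 0.08393908249496083 5022
```

View pics/w1.png

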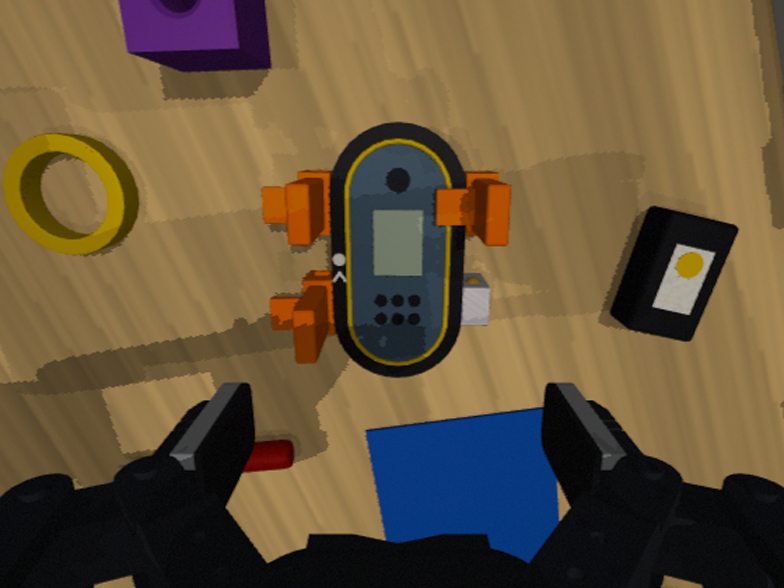

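Run:
```python
from h import *
f=load('wrist')
x,e,n=fit_unit(f,(235,80,340,275),x0=[.57,-.012,-.36]);print('wrist',x.round(4),np.degrees(x[2]),e,n)
crop('wrist','w1c.png',(180,80,380,280),4)
t=grab('top','top2.png',crop=(245,160,335,250),scale=8)
```

```text
wrist [ 0.5691 -0.0117 -0.3619] -20.732949722014954 0.001009011899612968 1286
```

View pics/w1c.png

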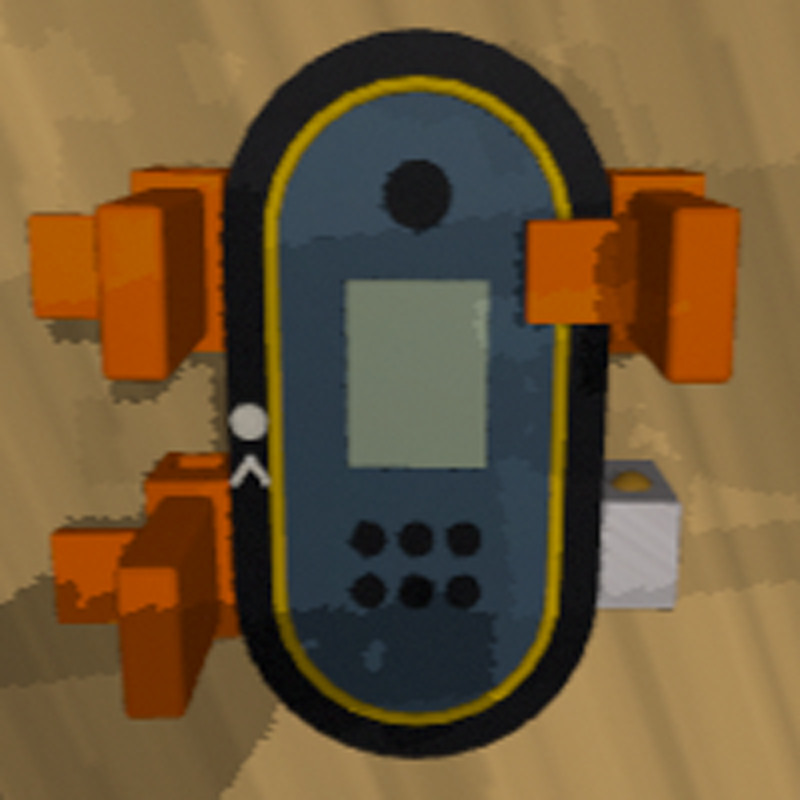

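View pics/top2.png

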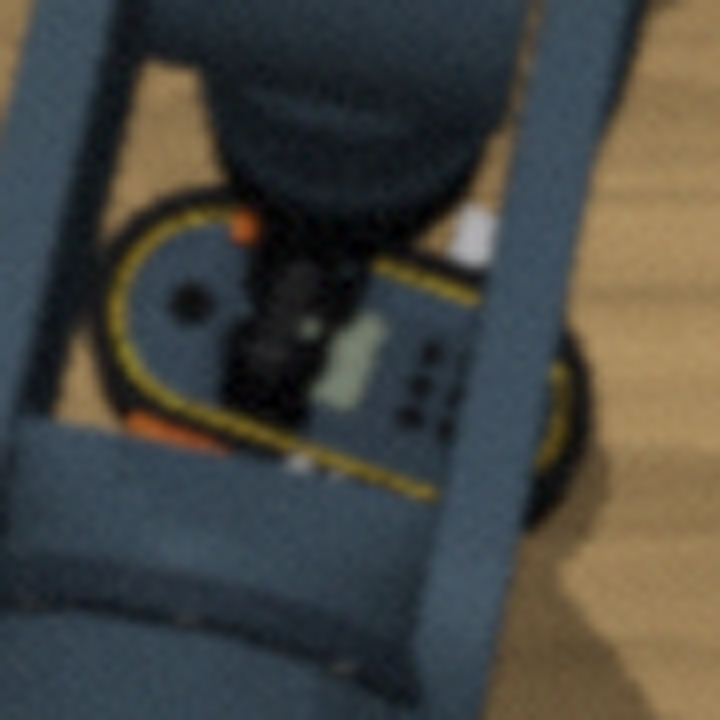

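```bash
cat >> h.py <<'E'
U=np.array([.5697,-.0120]);UY=-20.7
def u2w(x,y,c=None,yaw=None):
    c=U if c is None else c;a=np.radians(UY if yaw is None else yaw);return np.array([c[0]+x*np.cos(a)-y*np.sin(a),c[1]+x*np.sin(a)+y*np.cos(a)])
E
python3 - <<'E'
from h import *
f=load('wrist');P=cloud(f);hsv=cv2.cvtColor(f['pixels'],cv2.COLOR_RGB2HSV)
m=(hsv[...,0]<14)&(hsv[...,1]>150)&(hsv[...,2]>60)
m=m&(np.abs(P[...,2]-.1115)<.004)
n,l,st,c=cv2.connectedComponentsWithStats(m.astype(np.uint8))
for i in range(1,n):
    if st[i,4]<60: continue
    v,u=np.nonzero(l==i);Q=np.array([pix(f,a,b,.1115)[:2] for a,b in zip(u,v)],np.float32)
    print(c[i],st[i,4],cv2.minAreaRect(Q),P[l==i][:,2].mean())
for a,b in [(56,38),(-56,38),(-56,-38)]: print(a,b,u2w(a/1e3,b/1e3).round(4))
E
```

```text
[213.47181628 158.04384134] 479 ((0.528904914855957, 0.04498154670000076), (0.03506219759583473, 0.01379553321748972), 66.509521484375) 0.11058284904638324
[354.41514727 152.91304348] 713 ((0.6360865831375122, 0.004429221153259277), (0.0354655496776104, 0.01394557859748602), 70.2863540649414) 0.11069446497955678
[217.30188679 239.01715266] 583 ((0.502329409122467, -0.02499498799443245), (0.035509269684553146, 0.01402081735432148), 70.5290298461914) 0.11076021071852438
56 38 [0.6355 0.0038]
-56 38 [0.5307 0.0433]
-56 -38 [ 0.5039 -0.0278]
```

Run:
```python
from h import *
plan([.6358,.0042,.144],-20.7)
```

```text
t 3.15 tcp [ 0.57   -0.0103  0.3277] h -20.51 w 0.0853 F [ 0.2  0.1 -0.2] | turn 0.19 shift(before turn) [ 0.0566 -0.0366  0.1837] shift(after turn) [ 0.0565 -0.0368  0.1837] dist/step 6.5
```

>>> jog_arm(
  deltas=[
    [0.02,-0.012,0.02,0.1,-1],
    [0.02,-0.013,0.02,0.1,-1],
    [0.0165,-0.012,0.03,0,-1],
    [0,0,0.03,0,-1],
    [0,0,0.03,0,-1],
    [0,0,0.024,0,-1],
    [0,0,0.015,0,-1],
    [0,0,0.0147,0,-1],
    [0,0,0,0,-1],
    [0,0,0,0,-1],
  ],
  newtons=70,
)

```text
t: 4.4
tool_pos: [0.637, 0.0033, 0.1451]
eef_rot: [-3.09, 0.566, -0.002]
contact_force: [0.0, -0.2, 1.1]
grip_width: 0.0858
```

Run:
```python
from h import *
f=grab('wrist','w2.png',scale=1.4)
plan([.6358,.0042,.144],-20.7)
```

```text
t 4.45 tcp [0.6371 0.0032 0.1452] h -20.78 w 0.0855 F [0.2 0.7 0.3] | turn -0.08 shift(before turn) [-0.0015 -0.0005  0.0012] shift(after turn) [-0.0015 -0.0005  0.0012] dist/step 0.1
```

View pics/w2.png

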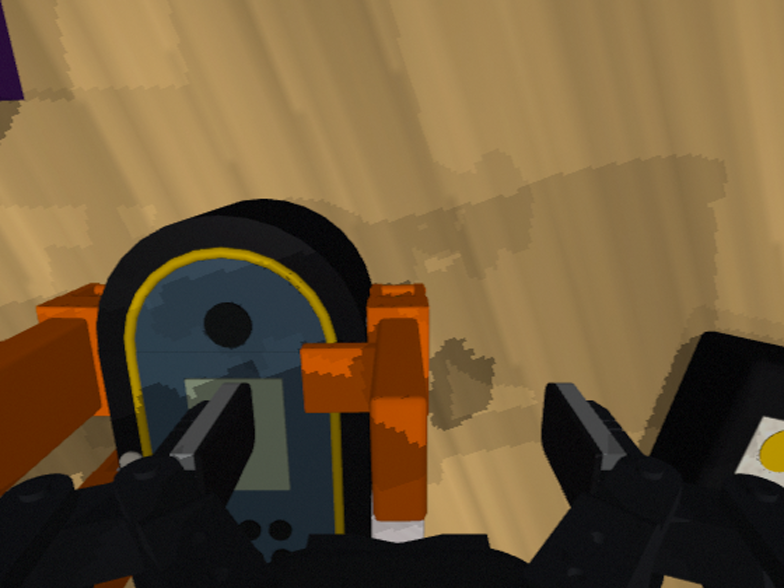

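>>> jog_arm(
  deltas=[
    [0,0,0.001,0,1],
    [0,0,0,0,1],
    [0,0,0,0,1],
    [0,0,0,0,1],
    [0,0,0,0,1],
    [0,0,0,0,1],
    [0,0,0,0,1],
    [0,0,0,0,1],
  ],
  newtons=70,
)

```text
t: 5.45
tool_pos: [0.6367, 0.0032, 0.1434]
eef_rot: [3.09, -0.566, 0.001]
contact_force: [2.4, -1.2, -0.6]
grip_width: 0.0133
```

Fin gripped (13.3 mm ≈ 14 mm). Pull straight up gently.

>>> jog_arm(
  deltas=[
    [0,0,-0.005,0,1],
    [0,0,-0.006,0,1],
    [0,0,-0.006,0,1],
    [0,0,-0.006,0,1],
    [0,0,-0.008,0,1],
    [0,0,-0.008,0,1],
    [0,0,-0.01,0,1],
    [0,0,-0.02,0,1],
    [0,0,-0.03,0,1],
    [0,0,-0.03,0,1],
    [0,0,0,0,1],
  ],
)

```text
t: 6.82
tool_pos: [0.638, 0.0032, 0.2767]
eef_rot: [-3.09, 0.566, -0.011]
contact_force: [-0.3, -1.0, -1.2]
grip_width: 0.0132
```

Run:
```python
from h import *
f=grab('wrist','w3.png',scale=1.)
# place slot: farthest (-y) k=-1
for k in (-1,0,1):
  print(k,([.541,-.287]+k*.055*np.array([.353,.935])).round(4))
p=np.array([.541,-.287])-.055*np.array([.353,.935])
plan([*p,.2],-20.7)
```

```text
-1 [ 0.5216 -0.3384]
0 [ 0.541 -0.287]
1 [ 0.5604 -0.2356]
t 6.88 tcp [0.637  0.0033 0.2743] h -20.77 w 0.0132 F [-1.  -0.3 -1.4] | turn -0.07 shift(before turn) [0.0133 0.3605 0.0743] shift(after turn) [0.0128 0.3605 0.0743] dist/step 12.3
```

View pics/w3.png

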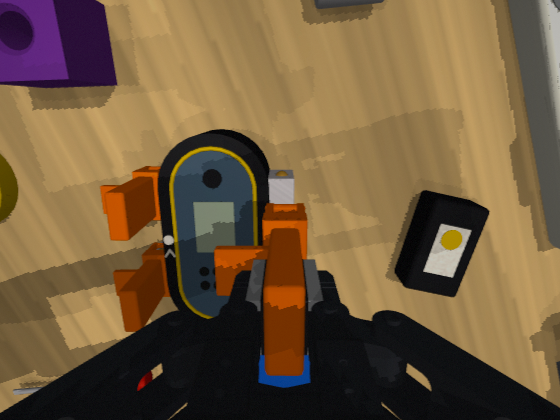

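>>> jog_arm(
  deltas=[
    [0.001,0.02,0,0,1],
    [0.001,0.034,0,0,1],
    [0.001,0.034,0,0,1],
    [0.001,0.034,0,0,1],
    [0.001,0.034,0,0,1],
    [0.001,0.034,0,0,1],
    [0.001,0.034,0,0,1],
    [0.001,0.034,0,0,1],
    [0.001,0.034,0,0,1],
    [0.001,0.034,0,0,1],
    [0.001,0.02,0.02,0,1],
    [0.001,0.0145,0.02,0,1],
    [0.001,0,0.03,0,1],
    [0,0,0.03,0,1],
    [0,0,0.02,0,1],
    [0,0,0.01,0,1],
    [0,0,0.008,0,1],
    [0,0,0,0,1],
    [0,0,0,0,1],
  ],
)

```text
t: 9.25
tool_pos: [0.5212, -0.3387, 0.1352]
eef_rot: [3.089, -0.566, 0.002]
contact_force: [0.5, -1.0, -0.8]
grip_width: 0.0133
```

Run:
```python
from h import *
plan([.5216,-.3384,.1295],-20.7)
f=grab('wrist','w4.png',scale=1.)
```

```text
t 9.25 tcp [ 0.5212 -0.3387  0.1352] h -20.77 w 0.0133 F [ 0.5 -1.  -0.8] | turn -0.07 shift(before turn) [ 0.0003 -0.0004  0.0057] shift(after turn) [ 0.0003 -0.0004  0.0057] dist/step 0.2
```

View pics/w4.png

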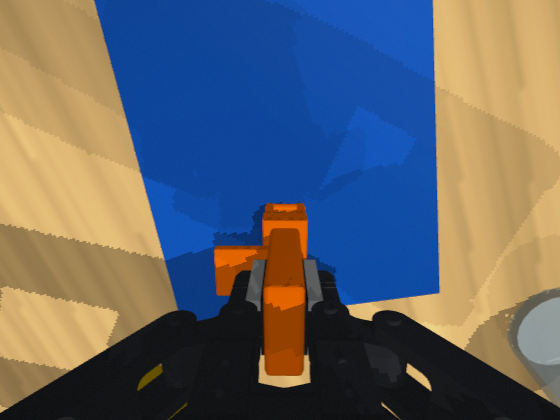

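>>> jog_arm(
  deltas=[
    [0,0,0.003,0,1],
    [0,0,0.002,0,1],
    [0,0,0.001,0,1],
    [0,0,0,0,1],
  ],
)

```text
t: 9.8
tool_pos: [0.5206, -0.3382, 0.128]
eef_rot: [-3.09, 0.566, 0.0]
contact_force: [0.1, 0.7, 0.2]
grip_width: 0.0131
```

>>> jog_arm(
  deltas=[
    [0,0,0.001,0,1],
    [0,0,0,0,0.8],
    [0,0,0,0,0.6],
    [0,0,0,0,0.2],
    [0,0,0,0,-0.4],
    [0,0,0,0,-1],
    [0,0,0,0,-1],
    [0,0,0,0,-1],
    [0,0,-0.02,0,-1],
    [0,0,-0.03,0,-1],
    [0,0,-0.03,0,-1],
    [0,0,-0.03,0,-1],
    [0,0,-0.03,0,-1],
    [0,0,0,0,-1],
  ],
)

```text
t: 11.55
tool_pos: [0.522, -0.3394, 0.272]
eef_rot: [3.086, -0.565, 0.01]
contact_force: [0.0, -0.9, -0.5]
grip_width: 0.0855
```

Run:
```python
from h import *
plan([.5302,.0437,.3],-20.7)
f=grab('wrist','w5.png',scale=1.)
```

```text
t 11.55 tcp [ 0.522  -0.3394  0.272 ] h -20.77 w 0.0855 F [ 0.  -0.9 -0.5] | turn -0.07 shift(before turn) [-0.1282 -0.3612 -0.028 ] shift(after turn) [-0.1278 -0.3613 -0.028 ] dist/step 12.8
```

View pics/w5.png

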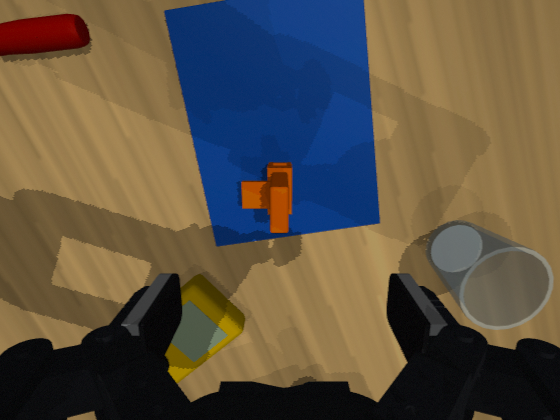

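Run:
```python
from h import *
plan([.5031,-.0265,.144],-20.7)
```

```text
t 11.6 tcp [ 0.5213 -0.3388  0.2697] h -20.77 w 0.0855 F [ 0.1 -0.3 -0.6] | turn -0.07 shift(before turn) [-0.1277 -0.2856  0.1257] shift(after turn) [-0.1274 -0.2857  0.1257] dist/step 11.2
```

>>> jog_arm(
  deltas=[
    [-0.0125,-0.028,0,0,-1],
    [-0.0125,-0.0285,0,0,-1],
    [-0.013,-0.0285,0,0,-1],
    [-0.013,-0.0285,0,0,-1],
    [-0.013,-0.0285,0,0,-1],
    [-0.013,-0.0285,0,0,-1],
    [-0.013,-0.0285,0,0,-1],
    [-0.0125,-0.0285,0,0,-1],
    [-0.0125,-0.0285,0,0,-1],
    [-0.0125,-0.0295,0,0,-1],
    [0,0,0,0,-1],
    [0,0,0,0,-1],
  ],
)

```text
t: 13.1
tool_pos: [0.5025, -0.0264, 0.2666]
eef_rot: [3.09, -0.566, -0.002]
contact_force: [0.4, -0.1, 0.6]
grip_width: 0.0852
```

```bash
cat >> h.py <<'E'
def fins(f,z=.1115,tol=.006,minpx=60):
    P=cloud(f);hsv=cv2.cvtColor(f['pixels'],cv2.COLOR_RGB2HSV)
    m=(hsv[...,0]<14)&(hsv[...,1]>150)&(hsv[...,2]>60)&(np.abs(P[...,2]-z)<tol)
    n,l,st,c=cv2.connectedComponentsWithStats(m.astype(np.uint8))
    for i in range(1,n):
        if st[i,4]<minpx: continue
        v,u=np.nonzero(l==i);Q=np.array([pix(f,a,b,z)[:2] for a,b in zip(u,v)],np.float32)
        r=cv2.minAreaRect(Q);print('fin px',c[i].round(0),st[i,4],'ctr',np.round(r[0],4),'size',np.round(r[1],4),'ang',round(r[2],1),'z',P[l==i][:,2].mean().round(4))
E
python3 - <<'E'
from h import *
f=grab('wrist','w6.png',scale=1.)
fins(f)
plan([.5031,-.0265,.144],-20.7)
E
```

```text
fin px [282. 105.] 375 ctr [0.5283 0.0448] size [0.0351 0.0134] ang 68.8 z 0.1104
fin px [283. 218.] 1002 ctr [ 0.5014 -0.0247] size [0.0355 0.0133] ang 69.7 z 0.1107
t 13.15 tcp [ 0.5026 -0.0268  0.2668] h -20.8 w 0.0856 F [-0.1 -0.7 -0.4] | turn -0.1 shift(before turn) [ 0.0004 -0.0004  0.1228] shift(after turn) [ 0.0004 -0.0004  0.1228] dist/step 4.1
```

View pics/w6.png

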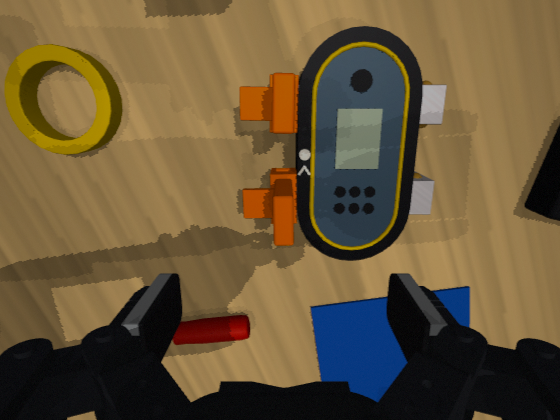

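>>> jog_arm(
  deltas=[
    [0,0,0.03,0,-1],
    [0,0,0.03,0,-1],
    [0,0,0.03,0,-1],
    [0,0,0.02,0,-1],
    [0,0,0.0125,0,-1],
    [0,0,0,0,-1],
    [0,0,0,0,1],
    [0,0,0,0,1],
    [0,0,0,0,1],
    [0,0,0,0,1],
    [0,0,0,0,1],
    [0,0,0,0,1],
    [0,0,0,0,1],
    [0,0,0,0,1],
  ],
)

```text
t: 14.9
tool_pos: [0.5026, -0.026, 0.145]
eef_rot: [-3.09, 0.566, 0.001]
contact_force: [-3.2, 1.4, 7.1]
grip_width: 0.0133
```

>>> jog_arm(
  deltas=[
    [0,0,-0.005,0,1],
    [0,0,-0.006,0,1],
    [0,0,-0.006,0,1],
    [0,0,-0.006,0,1],
    [0,0,-0.008,0,1],
    [0,0,-0.008,0,1],
    [0,0,-0.01,0,1],
    [0,0,-0.02,0,1],
    [0,0,-0.03,0,1],
    [0,0,-0.03,0,1],
    [0,0,0,0,1],
  ],
)

```text
t: 16.27
tool_pos: [0.5045, -0.0267, 0.277]
eef_rot: [3.089, -0.566, 0.011]
contact_force: [0.1, -0.3, -0.9]
grip_width: 0.0133
```

Run:
```python
from h import *
f=grab('wrist','w7.png',scale=1.)
plan([.541,-.287,.1295],-20.7)
```

```text
t 16.32 tcp [ 0.5035 -0.0264  0.2751] h -20.78 w 0.0126 F [ 1.1  0.2 -1.1] | turn -0.08 shift(before turn) [0.1275 0.2303 0.1456] shift(after turn) [0.1272 0.2305 0.1456] dist/step 10.0
```

View pics/w7.png

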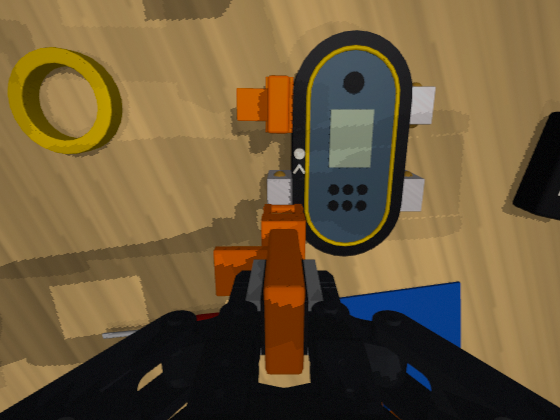

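>>> jog_arm(
  deltas=[
    [0.0125,0.02,0,0,1],
    [0.0125,0.024,0,0,1],
    [0.013,0.024,0,0,1],
    [0.013,0.024,0,0,1],
    [0.013,0.024,0,0,1],
    [0.013,0.024,0,0,1],
    [0.013,0.024,0,0,1],
    [0.0125,0.024,0,0,1],
    [0.0125,0.024,0,0,1],
    [0.0125,0.0185,0,0,1],
    [0,0,0.02,0,1],
    [0,0,0.03,0,1],
    [0,0,0.03,0,1],
    [0,0,0.03,0,1],
    [0,0,0.02,0,1],
    [0,0,0.008,0,1],
    [0,0,0,0,1],
    [0,0,0,0,1],
  ],
)

```text
t: 18.58
tool_pos: [0.5409, -0.2873, 0.1369]
eef_rot: [3.089, -0.566, 0.003]
contact_force: [0.3, 0.2, -1.2]
grip_width: 0.0128
```

Run:
```python
from h import *
f=grab('wrist','w8.png',scale=1.)
plan([.541,-.287,.129],-20.7)
```

```text
t 18.62 tcp [ 0.5409 -0.2874  0.137 ] h -20.77 w 0.0135 F [0.2 0.1 0.7] | turn -0.07 shift(before turn) [-0.     -0.0004  0.008 ] shift(after turn) [-0.     -0.0004  0.008 ] dist/step 0.3
```

View pics/w8.png

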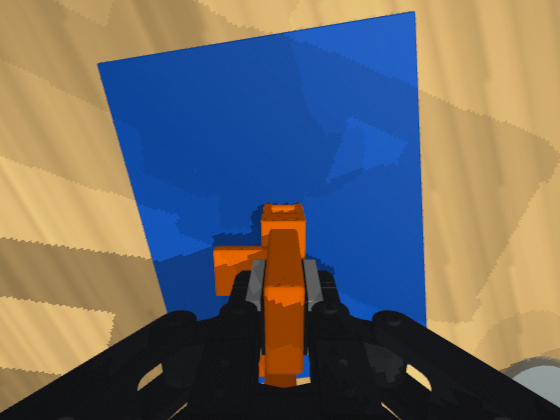

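>>> jog_arm(
  deltas=[
    [0,0,0.004,0,1],
    [0,0,0.003,0,1],
    [0,0,0.0015,0,1],
    [0,0,0,0,1],
    [0,0,0,0,0.8],
    [0,0,0,0,0.6],
    [0,0,0,0,0.2],
    [0,0,0,0,-0.4],
    [0,0,0,0,-1],
    [0,0,0,0,-1],
    [0,0,0,0,-1],
    [0,0,-0.02,0,-1],
    [0,0,-0.03,0,-1],
    [0,0,-0.03,0,-1],
    [0,0,-0.03,0,-1],
    [0,0,-0.03,0,-1],
    [0,0,0,0,-1],
  ],
)

```text
t: 20.75
tool_pos: [0.5416, -0.2879, 0.2719]
eef_rot: [3.087, -0.566, 0.011]
contact_force: [-0.1, 0.4, 0.4]
grip_width: 0.0857
```

Run:
```python
from h import *
plan([.5302,.0437,.27],-20.7)
f=grab('wrist','w9.png',scale=1.)
```

```text
t 20.75 tcp [ 0.5416 -0.2879  0.2719] h -20.77 w 0.0857 F [-0.1  0.4  0.4] | turn -0.07 shift(before turn) [-0.1282 -0.306   0.0019] shift(after turn) [-0.1279 -0.3062  0.0019] dist/step 11.1
```

View pics/w9.png

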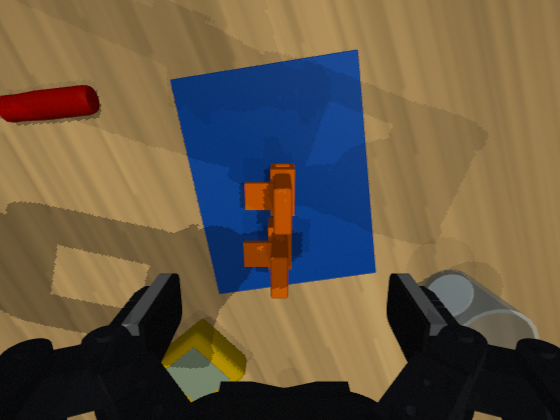

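Both stand upright on the mat. Next clip B at (-56,+38).

>>> jog_arm(
  deltas=[
    [-0.0125,-0.03,0,0,-1],
    [-0.0125,-0.0305,0,0,-1],
    [-0.013,-0.0305,0,0,-1],
    [-0.013,-0.0305,0,0,-1],
    [-0.013,-0.0305,0,0,-1],
    [-0.013,-0.0305,0,0,-1],
    [-0.013,-0.031,0,0,-1],
    [-0.013,-0.031,0,0,-1],
    [-0.0125,-0.031,0,0,-1],
    [-0.0125,-0.0305,0,0,-1],
    [0,0,0,0,-1],
    [0,0,0,0,-1],
  ],
)

```text
t: 22.3
tool_pos: [0.5287, 0.0443, 0.2665]
eef_rot: [3.09, -0.566, -0.002]
contact_force: [0.2, -0.4, -0.1]
grip_width: 0.0854
```

Run:
```python
from h import *
f=grab('wrist','w10.png',scale=1.)
fins(f);x,e,n=fit_unit(f,(295,100,430,330),x0=[.57,-.012,-.36]);print('wrist',x.round(4),np.degrees(x[2]),e,n)
plan([.5302,.0437,.144],-20.7)
```

```text
fin px [284. 218.] 1015 ctr [0.5289 0.0459] size [0.0361 0.0134] ang 68.9 z 0.1107
wrist [ 0.5693 -0.0118 -0.3638] -20.844367348551504 0.0010366335877632568 1730
t 22.35 tcp [0.5289 0.0439 0.2667] h -20.8 w 0.0856 F [ 0.3 -0.3  0.2] | turn -0.1 shift(before turn) [ 0.0013 -0.0003  0.1227] shift(after turn) [ 0.0013 -0.0003  0.1227] dist/step 4.1
```

View pics/w10.png

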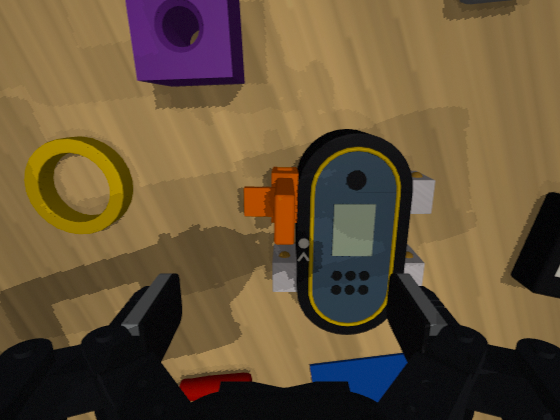

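>>> jog_arm(
  deltas=[
    [0.0005,0,0.03,0,-1],
    [0,0,0.03,0,-1],
    [0,0,0.03,0,-1],
    [0,0,0.02,0,-1],
    [0,0,0.0125,0,-1],
    [0,0,0,0,-1],
    [0,0,0,0,1],
    [0,0,0,0,1],
    [0,0,0,0,1],
    [0,0,0,0,1],
    [0,0,0,0,1],
    [0,0,0,0,1],
    [0,0,0,0,1],
    [0,0,0,0,1],
  ],
)

```text
t: 24.1
tool_pos: [0.5294, 0.0446, 0.145]
eef_rot: [-3.09, 0.566, 0.001]
contact_force: [-3.5, 1.0, 5.7]
grip_width: 0.0133
```

>>> jog_arm(
  deltas=[
    [0,0,-0.005,0,1],
    [0,0,-0.006,0,1],
    [0,0,-0.006,0,1],
    [0,0,-0.006,0,1],
    [0,0,-0.008,0,1],
    [0,0,-0.008,0,1],
    [0,0,-0.01,0,1],
    [0,0,-0.02,0,1],
    [0,0,-0.03,0,1],
    [0,0,-0.03,0,1],
    [0,0,0,0,1],
  ],
)

```text
t: 25.48
tool_pos: [0.5313, 0.0442, 0.2772]
eef_rot: [-3.09, 0.566, -0.011]
contact_force: [-0.5, -0.5, -0.9]
grip_width: 0.0131
```

Run:
```python
from h import *
f=grab('wrist','w11.png',scale=1.)
plan([.5604,-.2356,.129],-20.7)
```

```text
t 25.52 tcp [0.5303 0.0443 0.2751] h -20.77 w 0.0128 F [-0.7 -0.6 -1.6] | turn -0.07 shift(before turn) [0.1274 0.251  0.1461] shift(after turn) [0.1271 0.2512 0.1461] dist/step 10.6
```

View pics/w11.png

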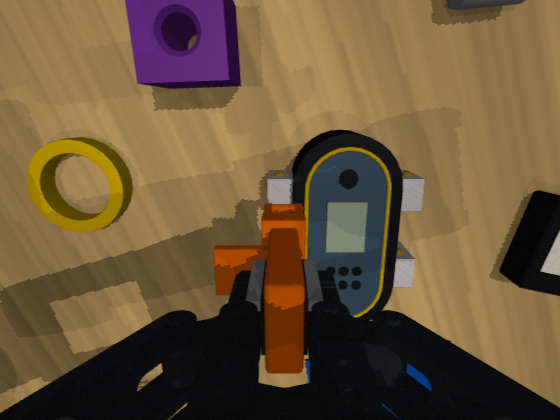

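>>> jog_arm(
  deltas=[
    [0.0125,0.023,0,0,1],
    [0.0125,0.025,0,0,1],
    [0.013,0.025,0,0,1],
    [0.013,0.025,0,0,1],
    [0.013,0.026,0,0,1],
    [0.013,0.026,0,0,1],
    [0.013,0.026,0,0,1],
    [0.0125,0.026,0,0,1],
    [0.0125,0.026,0,0,1],
    [0.0125,0.0235,0,0,1],
    [0,0,0,0,1],
    [0,0,0,0,1],
  ],
)

```text
t: 27.02
tool_pos: [0.5593, -0.2355, 0.273]
eef_rot: [-3.089, 0.566, 0.002]
contact_force: [-0.4, 0.2, -0.6]
grip_width: 0.0131
```

Run:
```python
from h import *
f=grab('scene','s2.png',crop=(150,100,330,240),scale=4)
plan([.5604,-.2356,.129],-20.7)
```

```text
t 27.07 tcp [ 0.5594 -0.2352  0.2732] h -20.75 w 0.0132 F [ 0.4  0.9 -0.8] | turn -0.05 shift(before turn) [0.0011 0.     0.1442] shift(after turn) [0.0011 0.     0.1442] dist/step 4.8
```

View pics/s2.png

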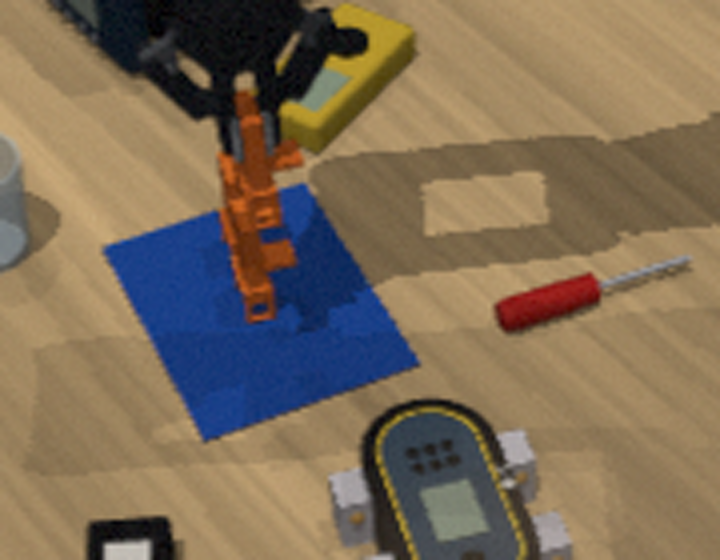

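>>> jog_arm(
  deltas=[
    [0,0,0.02,0,1],
    [0,0,0.03,0,1],
    [0,0,0.03,0,1],
    [0,0,0.03,0,1],
    [0,0,0.02,0,1],
    [0,0,0.006,0,1],
    [0,0,0.004,0,1],
    [0,0,0.003,0,1],
    [0,0,0.0015,0,1],
    [0,0,0,0,1],
    [0,0,0,0,1],
  ],
)

```text
t: 28.45
tool_pos: [0.5597, -0.2361, 0.1295]
eef_rot: [3.09, -0.567, 0.001]
contact_force: [0.5, 0.2, -0.5]
grip_width: 0.0136
```

>>> jog_arm(
  deltas=[
    [0,0,0,0,0.8],
    [0,0,0,0,0.6],
    [0,0,0,0,0.2],
    [0,0,0,0,-0.4],
    [0,0,0,0,-1],
    [0,0,0,0,-1],
    [0,0,0,0,-1],
    [0,0,-0.02,0,-1],
    [0,0,-0.03,0,-1],
    [0,0,-0.03,0,-1],
    [0,0,-0.03,0,-1],
    [0,0,-0.03,0,-1],
    [0,0,0,0,-1],
  ],
)

```text
t: 30.08
tool_pos: [0.561, -0.2368, 0.2739]
eef_rot: [3.087, -0.566, 0.011]
contact_force: [-0.3, -0.2, -0.2]
grip_width: 0.0855
```

Run:
```python
from h import *
f=grab('wrist','w12.png',scale=1.)
plan([.522,.306,.33],-20.7)
```

```text
t 30.12 tcp [ 0.5602 -0.2363  0.2716] h -20.77 w 0.0853 F [ 0.3 -0.1 -1.2] | turn -0.07 shift(before turn) [-0.228  -0.4936 -0.0584] shift(after turn) [-0.2274 -0.4938 -0.0584] dist/step 18.2
```

View pics/w12.png

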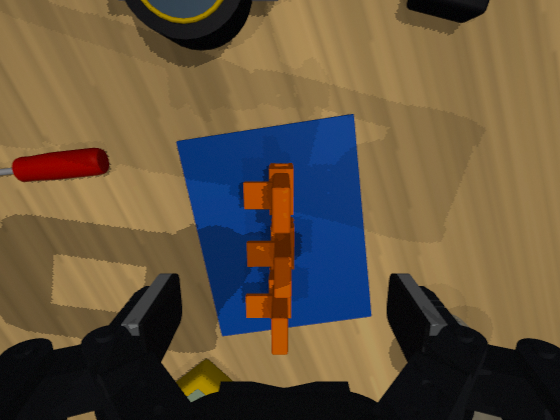

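>>> jog_arm(
  deltas=[
    [-0.008,-0.017,-0.01,0,-1],
    [-0.016,-0.035,-0.016,0,-1],
    [-0.016,-0.035,-0.016,0,-1],
    [-0.016,-0.035,-0.016,0,-1],
    [-0.016,-0.035,0,0,-1],
    [-0.016,-0.035,0,0,-1],
    [-0.016,-0.035,0,0,-1],
    [-0.016,-0.035,0,0,-1],
    [-0.016,-0.035,0,0,-1],
    [-0.016,-0.035,0,0,-1],
    [-0.016,-0.035,0,0,-1],
    [-0.016,-0.035,0,0,-1],
    [-0.016,-0.035,0,0,-1],
    [-0.016,-0.035,0,0,-1],
    [-0.012,-0.022,0,0,-1],
    [0,0,0,0,-1],
    [0,0,0,0,-1],
  ],
)

```text
t: 32.25
tool_pos: [0.5209, 0.3067, 0.3266]
eef_rot: [3.089, -0.565, -0.002]
contact_force: [0.1, 0.2, -0.2]
grip_width: 0.0858
```

Run:
```python
from h import *
f=grab('wrist','w13.png',scale=1.4)
t=grab('top')
crop('top','top3.png',(240,140,440,280),4)
plan([.522,.306,.33],-20.7)
```

```text
t 32.35 tcp [0.5214 0.3061 0.327 ] h -20.82 w 0.0854 F [-0.6 -0.6 -1. ] | turn -0.12 shift(before turn) [ 0.0006 -0.0001 -0.003 ] shift(after turn) [ 0.0006 -0.0001 -0.003 ] dist/step 0.1
```

View pics/w13.png

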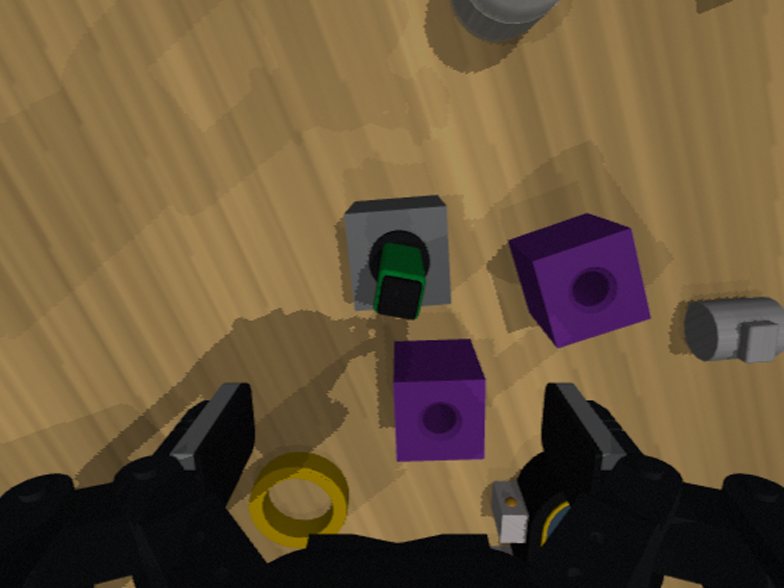

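View pics/top3.png

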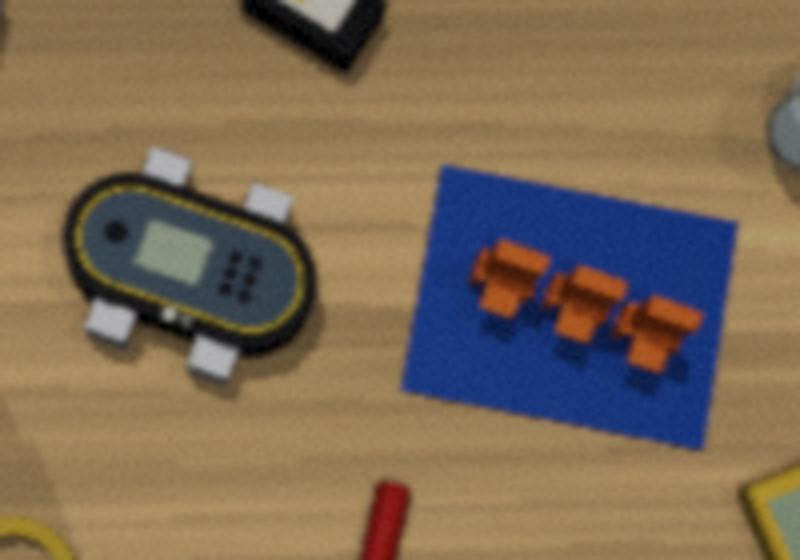

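Run:
```python
from h import *
t=load('top');x,e,n=fit_unit(t,(250,180,325,235));print('top unit',x.round(4),np.degrees(x[2]),e,n)
f=load('wrist');P=cloud(f);
crop('wrist','w13c.png',(240,130,330,240),7)
b=np.zeros(P.shape[:2],bool);b[130:240,235:335]=True
m=b&(P[...,2]>.161)&(P[...,2]<.172);v,u=np.nonzero(m)
Q=np.array([pix(f,a,c,.166)[:2] for a,c in zip(u,v)],np.float32);print('cap',cv2.minAreaRect(Q),P[m][:,2].mean(),len(Q))
m=b&(np.abs(P[...,2]-.077)<.005);v,u=np.nonzero(m)
Q=np.array([pix(f,a,c,.078)[:2] for a,c in zip(u,v)],np.float32);print('stand',cv2.minAreaRect(Q),P[m][:,2].mean(),len(Q))
```

```text
top unit [ 0.5705 -0.0124 -0.3586] -20.54708093670652 0.0011883344977122639 147
cap ((0.5225023627281189, 0.3109995126724243), (0.02053656615316868, 0.019842691719532013), 58.84233856201172) 0.16570213664896946 810
stand ((0.522100567817688, 0.31049227714538574), (0.06681729108095169, 0.06596009433269501), 73.893798828125) 0.07791412567722981 3051
```

View pics/w13c.png

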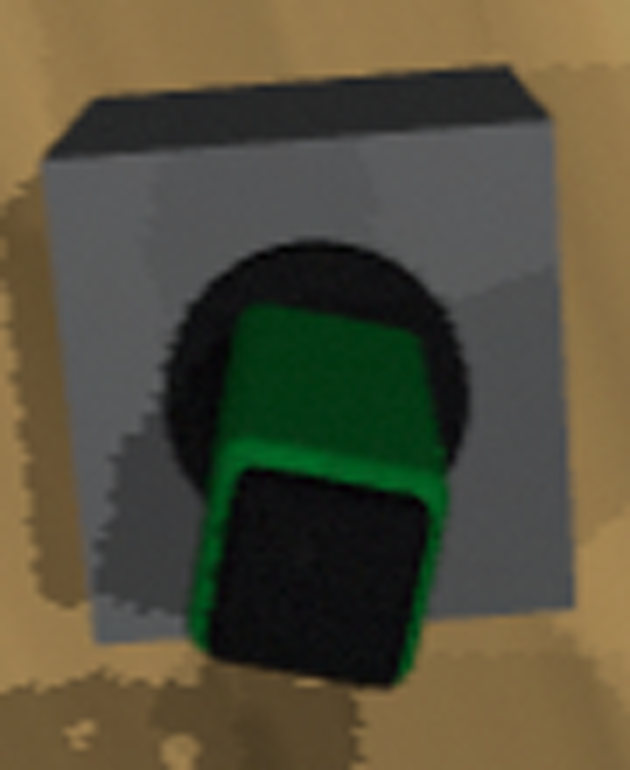

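Run:
```python
from h import *
plan([.5223,.3107,.186],-31.2)
```

```text
t 32.35 tcp [0.5214 0.3061 0.327 ] h -20.82 w 0.0854 F [-0.6 -0.6 -1. ] | turn 10.38 shift(before turn) [-0.0008 -0.0046  0.141 ] shift(after turn) [-0.0016 -0.0044  0.141 ] dist/step 4.7
```

>>> jog_arm(
  deltas=[
    [0,0,0,10.4,-1],
    [-0.0016,-0.0044,0.02,0,-1],
    [0,0,0.03,0,-1],
    [0,0,0.03,0,-1],
    [0,0,0.02,0,-1],
    [0,0,0,0,-1],
    [0,0,0,0,-1],
  ],
  newtons=60,
)

```text
t: 33.22
tool_pos: [0.5231, 0.3115, 0.2281]
eef_rot: [-3.026, 0.843, -0.002]
contact_force: [0.2, 0.4, 1.5]
grip_width: 0.0852
```

Run:
```python
from h import *
f=grab('wrist','w14.png',scale=1.4)
P=cloud(f)
b=np.zeros(P.shape[:2],bool);b[130:400,200:400]=True
m=b&(P[...,2]>.161)&(P[...,2]<.172);v,u=np.nonzero(m)
Q=np.array([pix(f,a,c,.166)[:2] for a,c in zip(u,v)],np.float32);print('cap',cv2.minAreaRect(Q),P[m][:,2].mean(),len(Q))
plan([.5223,.3107,.186],-31.2)
```

```text
cap ((0.5374335646629333, 0.3013446629047394), (0.021904295310378075, 0.055017147213220596), 55.27986526489258) 0.16584326393317012 2159
t 33.27 tcp [0.5232 0.3116 0.2286] h -31.14 w 0.0854 F [-0.7 -0.   1.1] | turn 0.06 shift(before turn) [-0.0003  0.0013  0.0426] shift(after turn) [-0.0003  0.0013  0.0426] dist/step 1.4
```

View pics/w14.png

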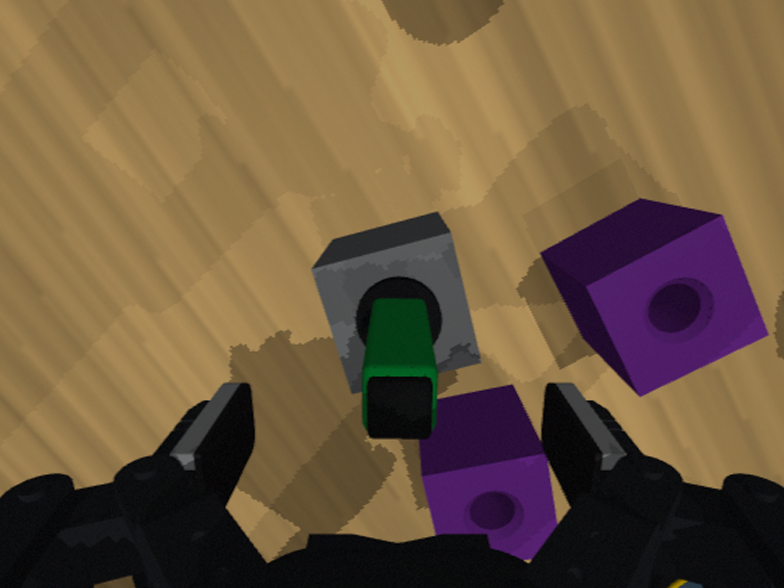

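>>> jog_arm(
  deltas=[
    [0,0.001,0.02,0,-1],
    [0,0,0.0155,0,-1],
    [0,0,0.005,0,-1],
    [0,0,0,0,-1],
    [0,0,0,0,1],
    [0,0,0,0,1],
    [0,0,0,0,1],
    [0,0,0,0,1],
    [0,0,0,0,1],
    [0,0,0,0,1],
    [0,0,0,0,1],
    [0,0,0,0,1],
  ],
)

```text
t: 34.78
tool_pos: [0.5222, 0.3106, 0.1871]
eef_rot: [-3.026, 0.844, -0.001]
contact_force: [-0.3, 0.4, 5.3]
grip_width: 0.0233
```

Run:
```python
from h import *
f=grab('wrist','w15.png',scale=1.)
for i in range(3): plan([.5223,.3107,.186],-31.2); arm.grab_frame('scene')
```

```text
t 34.83 tcp [0.5222 0.3106 0.1871] h -31.17 w 0.023 F [0.3 0.7 5.6] | turn 0.03 shift(before turn) [ 0.0001 -0.0001  0.0011] shift(after turn) [ 0.0001 -0.0001  0.0011] dist/step 0.0
t 34.88 tcp [0.5222 0.3107 0.1871] h -31.18 w 0.0235 F [ 0.  -0.3  6.4] | turn 0.02 shift(before turn) [ 0.0001 -0.0001  0.0011] shift(after turn) [ 0.0001 -0.0001  0.0011] dist/step 0.0
t 34.92 tcp [0.5222 0.3106 0.1871] h -31.18 w 0.0231 F [-1.1  0.7  6. ] | turn 0.02 shift(before turn) [ 0.0001 -0.0001  0.0011] shift(after turn) [ 0.0001 -0.0001  0.0011] dist/step 0.0
```

View pics/w15.png

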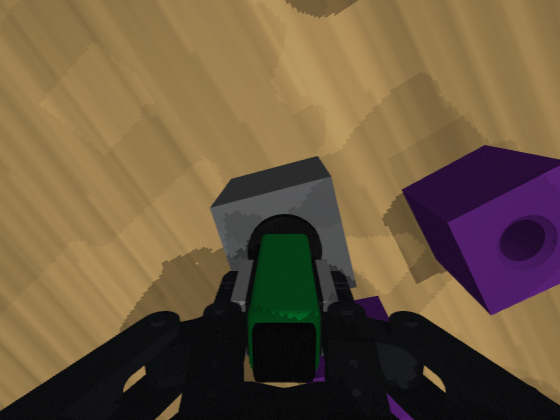

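>>> jog_arm(
  deltas=[
    [0,0,-0.008,0,1],
    [0,0,-0.012,0,1],
    [0,0,-0.02,0,1],
    [0,0,-0.02,0,1],
    [0,0,-0.02,0,1],
    [0,0,-0.02,0,1],
    [0,0,-0.015,0,1],
    [0,0,0,0,1],
    [0,0,0,0,1],
  ],
)

```text
t: 36.1
tool_pos: [0.5216, 0.3104, 0.3009]
eef_rot: [3.025, -0.844, -0.002]
contact_force: [-0.5, -0.0, -1.4]
grip_width: 0.0233
```

Run:
```python
from h import *
f=grab('scene','s3.png',crop=(310,210,410,330),scale=6)
grab('wrist','w16.png')
s=arm.read_state();p=s['tool_pos']; print(p)
q=proj(f,[p[0],p[1],p[2]-.1791]);print('pred tip px',q,(q-[310,210])*6)
q=proj(f,[p[0],p[1],p[2]-.1091]);print('pred collar bottom px',q,(q-[310,210])*6)
x=p+np.zeros(3)
```

```text
[0.52151011 0.3103433  0.30044428]
pred tip px [364.23620618 281.37985153] [325.41723708 428.27910918]
pred collar bottom px [368.43745411 263.73566125] [350.62472468 322.41396747]
```

View pics/s3.png

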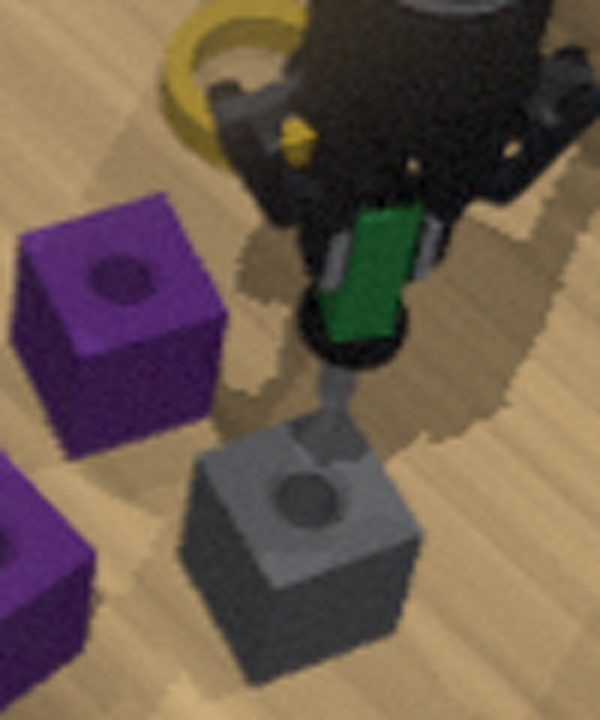

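View pics/w16.png

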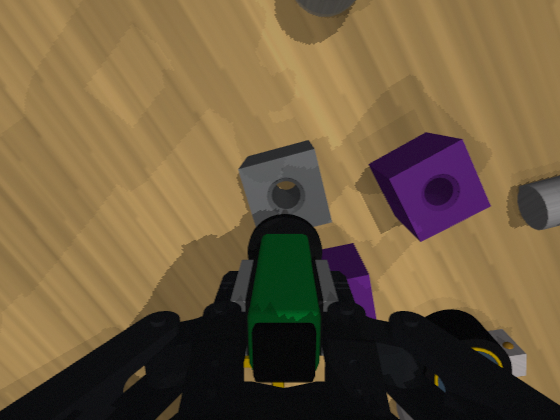

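Run:
```python
from h import *
f=load('scene');print('hole scene',pix(f,310+307/6-.4,210+500/6-.4,.078))
f=load('wrist');print('hole wrist',pix(f,287,193,.078))
crop('wrist','w16c.png',(230,130,340,240),7)
# path
for i,(x,y) in enumerate([(-35,0)]): print(u2w(x/1e3,y/1e3))
plan([*u2w(-.035,0),.30],-31.2)
```

```text
hole scene [0.52613594 0.31152998 0.078     ]
hole wrist [0.52459739 0.31162073 0.078     ]
[5.36959459e-01 3.71619532e-04]
t 36.2 tcp [0.5215 0.3103 0.3004] h -31.18 w 0.0231 F [-1.1  0.4 -1.2] | turn 0.02 shift(before turn) [0.1737 0.2572 0.0004] shift(after turn) [0.1738 0.2571 0.0004] dist/step 10.3
```

View pics/w16c.png

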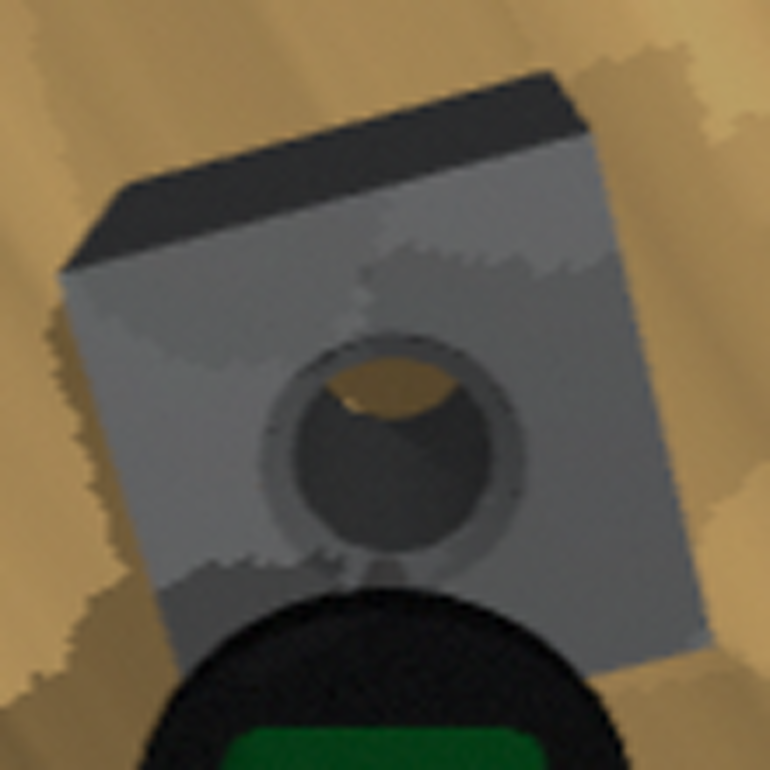

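Run:
```python
from h import *
f=load('wrist');s=arm.read_state();p=s['tool_pos'];M=R.from_rotvec(s['eef_rot']).as_matrix()
print(proj(f,p+M@[0,0,.1791]),proj(f,p+M@[0,0,.15]),'observed ~285,210'); print(p+M@[0,0,.1791]-p)
```

```text
[284.39046135 211.00242772] [284.44729063 223.67130916] observed ~285,210
[-3.61805782e-04 -1.31199697e-04 -1.79099586e-01]
```

Run:
```python
from h import *
plan([*u2w(-.035,0),.30],-20.7)
```

```text
t 36.2 tcp [0.5215 0.3103 0.3004] h -31.18 w 0.0231 F [-1.1  0.4 -1.2] | turn -10.48 shift(before turn) [0.1737 0.2572 0.0004] shift(after turn) [0.124  0.2845 0.0004] dist/step 10.3
```

>>> jog_arm(
  deltas=[
    [0,0,0,-5.3,1],
    [0,0,0,-5.2,1],
    [0.008,0.018,0,0,1],
    [0.012,0.028,0,0,1],
    [0.012,0.028,0,0,1],
    [0.012,0.028,0,0,1],
    [0.012,0.028,0,0,1],
    [0.012,0.028,0,0,1],
    [0.012,0.028,0,0,1],
    [0.012,0.028,0,0,1],
    [0.012,0.028,0,0,1],
    [0.012,0.028,0,0,1],
    [0.008,0.0145,0,0,1],
    [0,0,0,0,1],
    [0,0,0,0,1],
    [0,0,0,0,1],
  ],
)

```text
t: 38.2
tool_pos: [0.5374, 0.0015, 0.3016]
eef_rot: [-3.091, 0.562, 0.0]
contact_force: [-0.8, 0.7, -1.3]
grip_width: 0.0236
```

Run:
```python
from h import *
f=grab('wrist','w17.png',scale=1.4);grab('scene','s4.png',crop=(220,160,330,270),scale=6)
x,e,n=fit_unit(f,(255,70,420,290),x0=[.57,-.012,-.36]);print('wrist',x.round(4),np.degrees(x[2]),e,n)
plan([*u2w(-.035,0),.237],-20.7)
s=arm.read_state();p=s['tool_pos']
for n,o,k in (('scene',(220,160),6),('wrist',(0,0),1.4)):
  f=load(n);print(n,(proj(f,p-[0,0,.179])-o)*k)
```

```text
wrist [ 0.5694 -0.0116 -0.3597] -20.610865547014996 0.00104412187743781 1341
t 38.3 tcp [0.5375 0.0014 0.3017] h -20.61 w 0.0236 F [-0.   0.2 -1.1] | turn 0.09 shift(before turn) [-0.0001  0.0012  0.0647] shift(after turn) [-0.0001  0.0012  0.0647] dist/step 2.2
scene [326.27355377 268.71623272]
wrist [398.26745805 295.8684594 ]
```

View pics/w17.png

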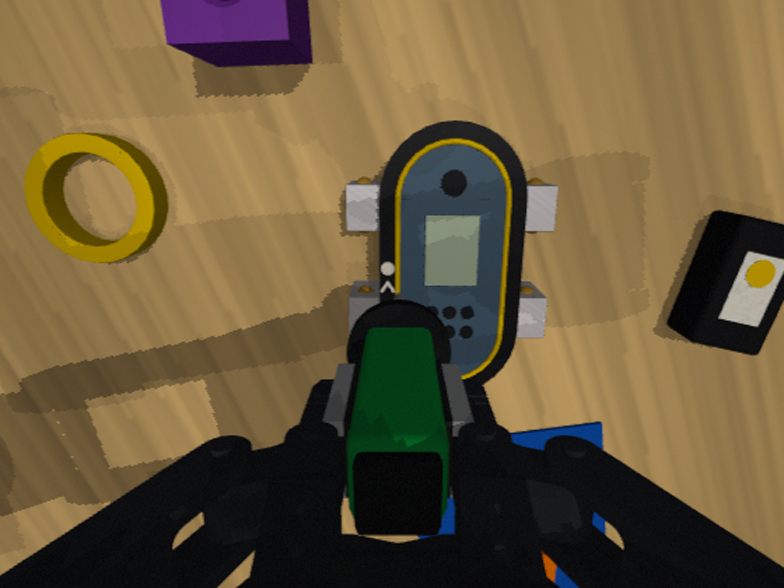

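View pics/s4.png

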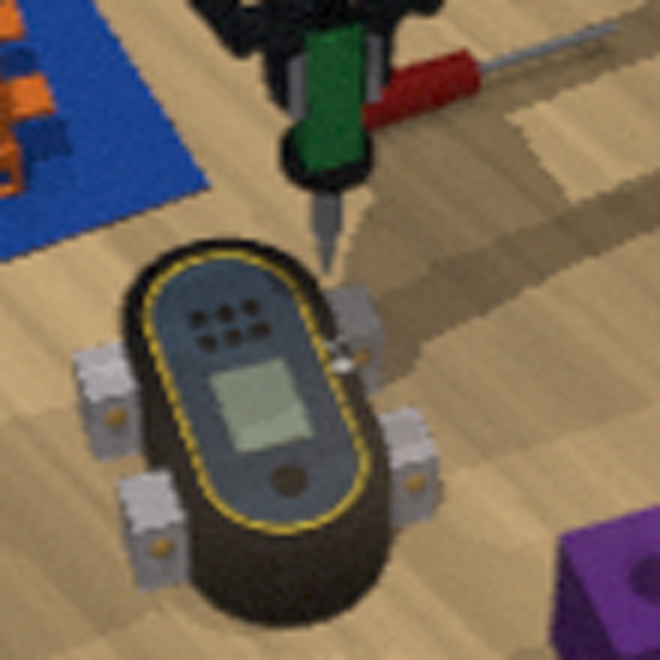

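>>> jog_arm(
  deltas=[
    [0,0.001,0.015,0,1],
    [0,0,0.02,0,1],
    [0,0,0.015,0,1],
    [0,0,0.006,0,1],
    [0,0,0.003,0,1],
    [0,0,0.002,0,1],
    [0,0,0.001,0,1],
    [0,0,0,0,1],
    [0,0,0,0,1],
  ],
)

```text
t: 39.42
tool_pos: [0.5373, -0.0004, 0.24]
eef_rot: [3.091, -0.564, 0.001]
contact_force: [1.0, -0.2, -0.3]
grip_width: 0.0235
```

Run:
```python
from h import *
grab('scene','s5.png',crop=(240,170,320,250),scale=8)
grab('wrist','w18.png',crop=(180,80,380,260),scale=4)
plan([*u2w(-.035,0),.237],-20.7)
p=arm.read_state()['tool_pos']
f=load('scene');print((proj(f,p-[0,0,.179])-(240,170))*8)
```

```text
t 39.52 tcp [ 5.373e-01 -4.000e-04  2.399e-01] h -20.67 w 0.0233 F [ 0.4 -0.7 -1.3] | turn 0.03 shift(before turn) [-0.0006 -0.0006  0.0029] shift(after turn) [-0.0006 -0.0006  0.0029] dist/step 0.1
[272.32273838 397.71826957]
```

View pics/s5.png

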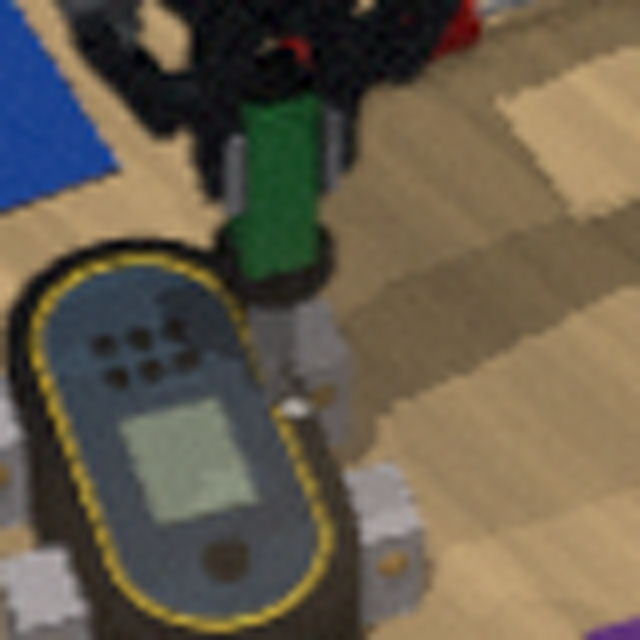

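View pics/w18.png

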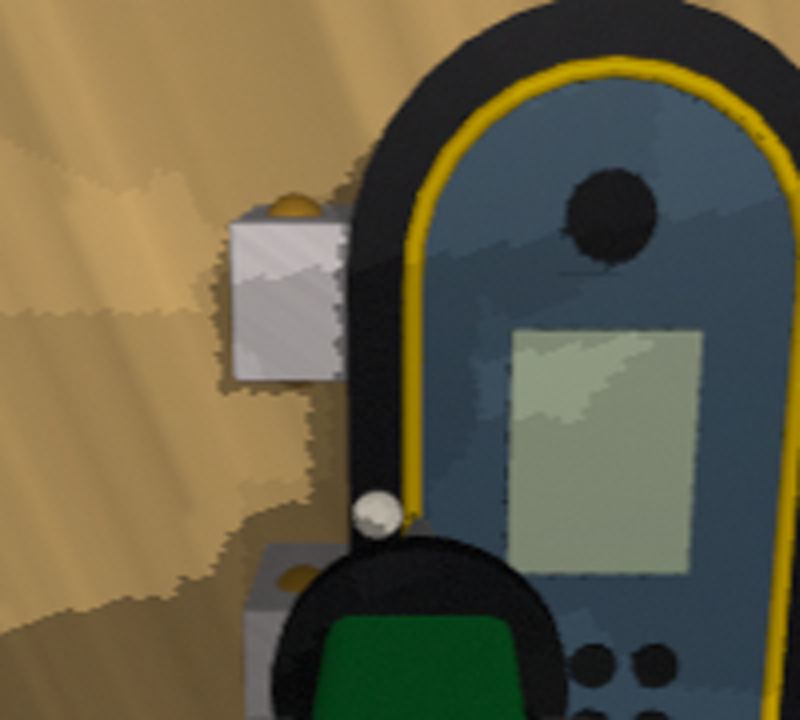

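```bash
cat >> h.py <<'E'
def seam_pt(s):
    s=s%.4; a=.0349999*np.pi
    A=np.pi*.035; L=.4/(2*A+.18)
    s=s/L
    if s<.045: return np.array([-.035,-s])
    s-=.045
    if s<A: t=np.pi+s/.035; return np.array([.035*np.cos(t),-.045+.035*np.sin(t)])
    s-=A
    if s<.09: return np.array([.035,-.045+s])
    s-=.09
    if s<A: t=s/.035; return np.array([.035*np.cos(t),.045+.035*np.sin(t)])
    s-=A
    return np.array([-.035,.045-s])
E
python3 - <<'E'
from h import *
pos=np.array([-.035,0.])
for k in range(8):
    rows=[]
    for i in range(1,21):
        p=seam_pt((20*k+i)*.0025-(1e-9 if k==7 and i==20 else 0));d=p-pos
        r=np.round([d[0],-d[1]],4);rows.append(r.tolist());pos=pos+[r[0],-r[1]]
    print(k+1,rows,pos.round(4))
E
```

```text
1 [[0.0, 0.0025], [0.0, 0.0025], [0.0, 0.0025], [0.0, 0.0025], [0.0, 0.0025], [0.0, 0.0025], [0.0, 0.0025], [0.0, 0.0025], [0.0, 0.0025], [0.0, 0.0025], [0.0, 0.0025], [0.0, 0.0025], [0.0, 0.0025], [0.0, 0.0025], [0.0, 0.0025], [0.0, 0.0025], [0.0, 0.0025], [0.0, 0.0025], [0.0001, 0.0025], [0.0003, 0.0025]] [-0.0346 -0.05  ]
2 [[0.0004, 0.0024], [0.0006, 0.0025], [0.0008, 0.0023], [0.001, 0.0023], [0.0011, 0.0023], [0.0013, 0.0021], [0.0014, 0.0021], [0.0015, 0.0019], [0.0017, 0.0018], [0.0019, 0.0017], [0.0019, 0.0016], [0.0021, 0.0014], [0.0021, 0.0013], [0.0023, 0.0011], [0.0023, 0.001], [0.0023, 0.0008], [0.0025, 0.0006], [0.0024, 0.0004], [0.0025, 0.0003], [0.0025, 0.0001]] [ 0.   -0.08]
3 [[0.0025, -0.0001], [0.0025, -0.0003], [0.0024, -0.0004], [0.0025, -0.0006], [0.0023, -0.0008], [0.0023, -0.001], [0.0023, -0.0011], [0.0021, -0.0013], [0.0021, -0.0014], [0.0019, -0.0016], [0.0019, -0.0017], [0.0017, -0.0018], [0.0015, -0.0019], [0.0014, -0.0021], [0.0013, -0.0021], [0.0011, -0.0023], [0.001, -0.0023], [0.0008, -0.0023], [0.0006, -0.0025], [0.0004, -0.0024]] [ 0.0346 -0.05  ]
[... 1167 characters left out ...]
.0025, 0.0003], [-0.0024, 0.0004], [-0.0025, 0.0006], [-0.0023, 0.0008], [-0.0023, 0.001], [-0.0023, 0.0011], [-0.0021, 0.0013], [-0.0021, 0.0014], [-0.0019, 0.0016], [-0.0019, 0.0017], [-0.0017, 0.0018], [-0.0015, 0.0019], [-0.0014, 0.0021], [-0.0013, 0.0021], [-0.0011, 0.0023], [-0.001, 0.0023], [-0.0008, 0.0023], [-0.0006, 0.0025], [-0.0004, 0.0024]] [-0.0346  0.05  ]
8 [[-0.0003, 0.0025], [-0.0001, 0.0025], [0.0, 0.0025], [0.0, 0.0025], [0.0, 0.0025], [0.0, 0.0025], [0.0, 0.0025], [0.0, 0.0025], [0.0, 0.0025], [0.0, 0.0025], [0.0, 0.0025], [0.0, 0.0025], [0.0, 0.0025], [0.0, 0.0025], [0.0, 0.0025], [0.0, 0.0025], [0.0, 0.0025], [0.0, 0.0025], [0.0, 0.0025], [0.0, 0.0025]] [-0.035 -0.   ]
```

>>> jog_arm(
  deltas=[
    [-0.0005,0,0.001,0,1],
    [0,0.0005,0.001,0,1],
    [0,0,0.0005,0,1],
    [0,0,0,0,1],
    [0,0,0,0,1],
  ],
)

```text
t: 40.15
tool_pos: [0.5366, -0.0006, 0.2372]
eef_rot: [3.091, -0.564, 0.0]
contact_force: [0.6, 0.0, -0.4]
grip_width: 0.0233
```

>>> jog_arm(
  deltas=[
    [0,0.0025,0,0,1],
    [0,0.0025,0,0,1],
    [0,0.0025,0,0,1],
    [0,0.0025,0,0,1],
    [0,0.0025,0,0,1],
    [0,0.0025,0,0,1],
    [0,0.0025,0,0,1],
    [0,0.0025,0,0,1],
    [0,0.0025,0,0,1],
    [0,0.0025,0,0,1],
    [0,0.0025,0,0,1],
    [0,0.0025,0,0,1],
    [0,0.0025,0,0,1],
    [0,0.0025,0,0,1],
    [0,0.0025,0,0,1],
    [0,0.0025,0,0,1],
    [0,0.0025,0,0,1],
    [0,0.0025,0,0,1],
    [0.0001,0.0025,0,0,1],
    [0.0003,0.0025,0,0,1],
  ],
)

```text
t: 42.65
tool_pos: [0.5192, -0.0477, 0.2372]
eef_rot: [-3.091, 0.564, 0.0]
contact_force: [0.8, -0.5, -1.6]
grip_width: 0.0237
```

```bash
cat >> h.py <<'E'
def chk(k):
    t=seam_pt(.05*k);plan([*u2w(*t),.2368],-20.7)
E
python3 - <<'E'
from h import *
chk(1)
grab('scene','s6.png',crop=(240,170,320,250),scale=8)
chk(1)
E
```

```text
t 42.65 tcp [ 0.5192 -0.0477  0.2372] h -20.67 w 0.0237 F [ 0.8 -0.5 -1.6] | turn 0.03 shift(before turn) [-0.     -0.0013  0.0004] shift(after turn) [-0.     -0.0013  0.0004] dist/step 0.0
t 42.7 tcp [ 0.5192 -0.048   0.2372] h -20.68 w 0.0233 F [ 0.6 -0.3 -1.4] | turn 0.02 shift(before turn) [-0.0001 -0.0015  0.0004] shift(after turn) [-0.0001 -0.0015  0.0004] dist/step 0.1
```

View pics/s6.png

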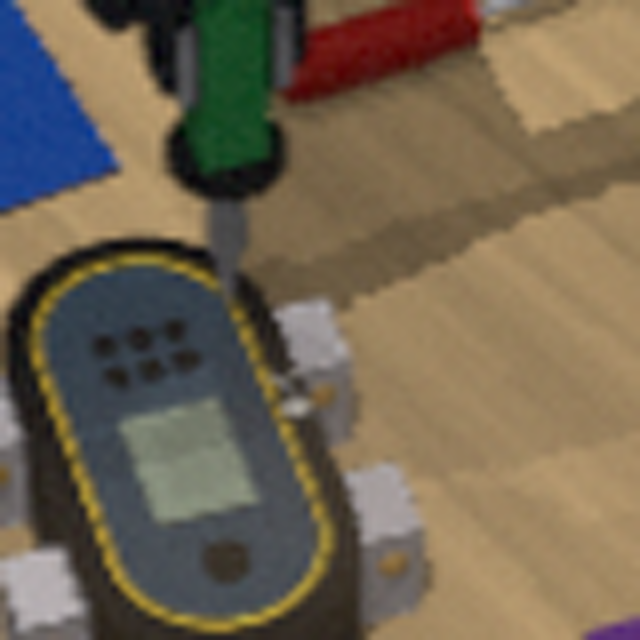

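>>> jog_arm(
  deltas=[
    [0.0004,0.0019,0,0,1],
    [0.0006,0.002,0,0,1],
    [0.0008,0.0023,0,0,1],
    [0.001,0.0023,0,0,1],
    [0.0011,0.0023,0,0,1],
    [0.0013,0.0021,0,0,1],
    [0.0014,0.0021,0,0,1],
    [0.0015,0.0019,0,0,1],
    [0.0017,0.0018,0,0,1],
    [0.0019,0.0017,0,0,1],
    [0.0019,0.0016,0,0,1],
    [0.0021,0.0014,0,0,1],
    [0.0021,0.0013,0,0,1],
    [0.0023,0.0011,0,0,1],
    [0.0023,0.001,0,0,1],
    [0.0023,0.0008,0,0,1],
    [0.0025,0.0006,0,0,1],
    [0.0024,0.0004,0,0,1],
    [0.0025,0.0003,0,0,1],
    [0.0025,0.0001,0,0,1],
  ],
)

```text
t: 45.2
tool_pos: [0.5415, -0.087, 0.2372]
eef_rot: [-3.091, 0.564, 0.0]
contact_force: [-0.0, -0.8, -2.1]
grip_width: 0.0232
```

Run:
```python
from h import *
chk(2)
grab('scene','s7.png',crop=(240,170,320,250),scale=8)
```

```text
t 45.2 tcp [ 0.5415 -0.087   0.2372] h -20.67 w 0.0232 F [-0.  -0.8 -2.1] | turn 0.03 shift(before turn) [-0.0002 -0.0001  0.0004] shift(after turn) [-0.0002 -0.0001  0.0004] dist/step 0.0
```

View pics/s7.png

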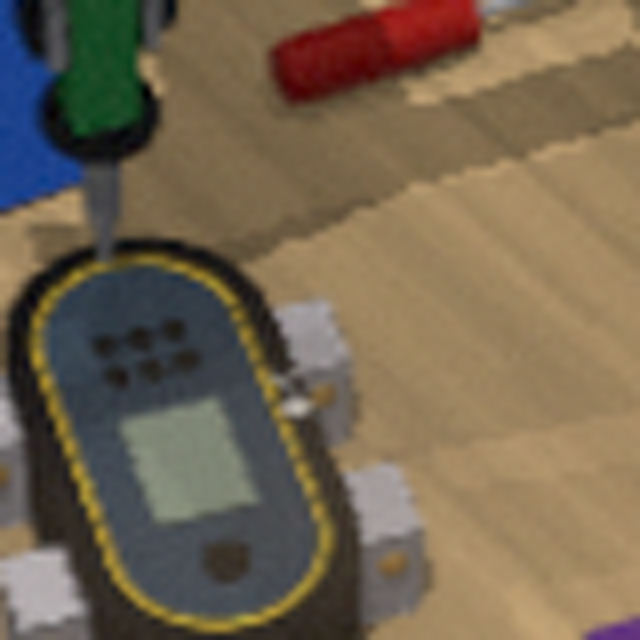

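Tip at the crop's (105,260), right at the seam's -y end. Continue.

>>> jog_arm(
  deltas=[
    [0.0025,-0.0001,0,0,1],
    [0.0025,-0.0003,0,0,1],
    [0.0024,-0.0004,0,0,1],
    [0.0025,-0.0006,0,0,1],
    [0.0023,-0.0008,0,0,1],
    [0.0023,-0.001,0,0,1],
    [0.0023,-0.0011,0,0,1],
    [0.0021,-0.0013,0,0,1],
    [0.0021,-0.0014,0,0,1],
    [0.0019,-0.0016,0,0,1],
    [0.0019,-0.0017,0,0,1],
    [0.0017,-0.0018,0,0,1],
    [0.0015,-0.0019,0,0,1],
    [0.0014,-0.0021,0,0,1],
    [0.0013,-0.0021,0,0,1],
    [0.0011,-0.0023,0,0,1],
    [0.001,-0.0023,0,0,1],
    [0.0008,-0.0023,0,0,1],
    [0.0006,-0.0025,0,0,1],
    [0.0004,-0.0024,0,0,1],
  ],
)

```text
t: 47.75
tool_pos: [0.5844, -0.0709, 0.2372]
eef_rot: [-3.091, 0.564, 0.0]
contact_force: [0.5, -0.5, -1.5]
grip_width: 0.0233
```

Run:
```python
from h import *
chk(3)
grab('scene','s8.png',crop=(240,170,320,250),scale=8)
```

```text
t 47.75 tcp [ 0.5844 -0.0709  0.2372] h -20.67 w 0.0233 F [ 0.5 -0.5 -1.5] | turn 0.03 shift(before turn) [0.     0.0001 0.0004] shift(after turn) [0.     0.0001 0.0004] dist/step 0.0
```

View pics/s8.png

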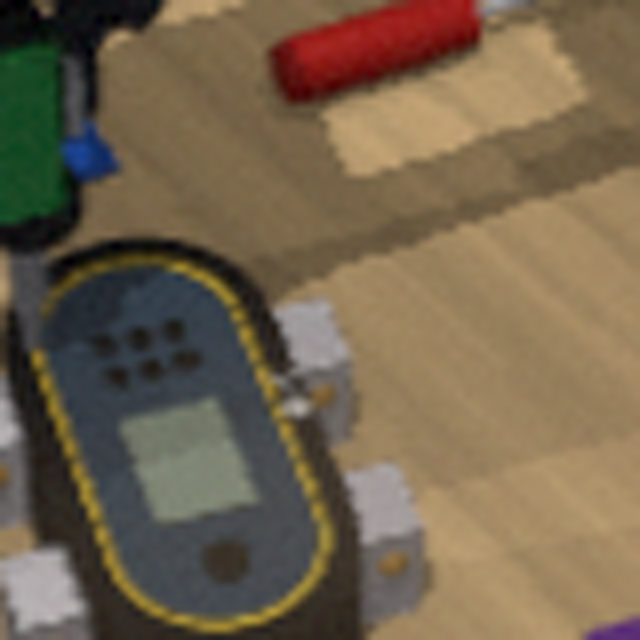

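Tip at (35,345), on the seam. Continue.

>>> jog_arm(
  deltas=[
    [0.0003,-0.0025,0,0,1],
    [0.0001,-0.0025,0,0,1],
    [0,-0.0025,0,0,1],
    [0,-0.0025,0,0,1],
    [0,-0.0025,0,0,1],
    [0,-0.0025,0,0,1],
    [0,-0.0025,0,0,1],
    [0,-0.0025,0,0,1],
    [0,-0.0025,0,0,1],
    [0,-0.0025,0,0,1],
    [0,-0.0025,0,0,1],
    [0,-0.0025,0,0,1],
    [0,-0.0025,0,0,1],
    [0,-0.0025,0,0,1],
    [0,-0.0025,0,0,1],
    [0,-0.0025,0,0,1],
    [0,-0.0025,0,0,1],
    [0,-0.0025,0,0,1],
    [0,-0.0025,0,0,1],
    [0,-0.0025,0,0,1],
  ],
)

```text
t: 50.3
tool_pos: [0.6024, -0.0243, 0.2372]
eef_rot: [-3.091, 0.564, 0.0]
contact_force: [-0.1, 0.3, -1.0]
grip_width: 0.0234
```

Run:
```python
from h import *
chk(4)
grab('scene','s9.png',crop=(200,150,320,250),scale=6)
```

```text
t 50.3 tcp [ 0.6024 -0.0243  0.2372] h -20.67 w 0.0234 F [-0.1  0.3 -1. ] | turn 0.03 shift(before turn) [0.     0.0001 0.0004] shift(after turn) [0.     0.0001 0.0004] dist/step 0.0
```

View pics/s9.png

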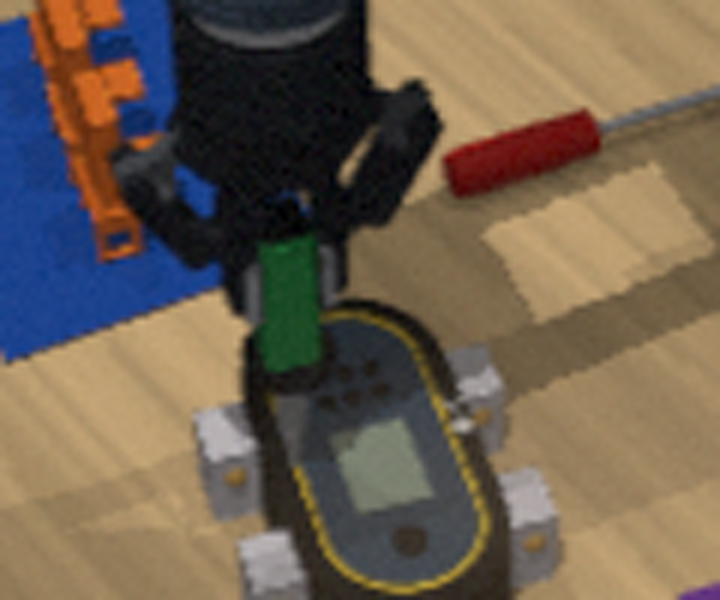

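Tip at (298,465), on the +x run. Continue.

>>> jog_arm(
  deltas=[
    [0,-0.0025,0,0,1],
    [0,-0.0025,0,0,1],
    [0,-0.0025,0,0,1],
    [0,-0.0025,0,0,1],
    [0,-0.0025,0,0,1],
    [0,-0.0025,0,0,1],
    [0,-0.0025,0,0,1],
    [0,-0.0025,0,0,1],
    [0,-0.0025,0,0,1],
    [0,-0.0025,0,0,1],
    [0,-0.0025,0,0,1],
    [0,-0.0025,0,0,1],
    [0,-0.0025,0,0,1],
    [0,-0.0025,0,0,1],
    [0,-0.0025,0,0,1],
    [0,-0.0025,0,0,1],
    [0,-0.0025,0,0,1],
    [0,-0.0025,0,0,1],
    [-0.0001,-0.0025,0,0,1],
    [-0.0003,-0.0025,0,0,1],
  ],
)

```text
t: 52.85
tool_pos: [0.6197, 0.0227, 0.2372]
eef_rot: [3.091, -0.564, 0.0]
contact_force: [0.6, -0.0, -1.3]
grip_width: 0.0233
```

Run:
```python
from h import *
chk(5)
grab('scene','s10.png',crop=(200,150,320,250),scale=6)
```

```text
t 52.85 tcp [0.6197 0.0227 0.2372] h -20.67 w 0.0233 F [ 0.6 -0.  -1.3] | turn 0.03 shift(before turn) [0.0001 0.0001 0.0004] shift(after turn) [0.0001 0.0001 0.0004] dist/step 0.0
```

View pics/s10.png

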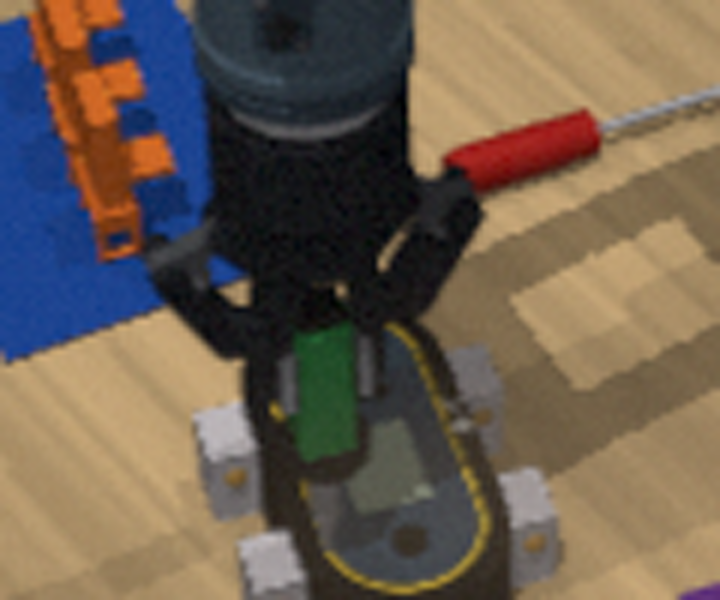

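>>> jog_arm(
  deltas=[
    [-0.0004,-0.0024,0,0,1],
    [-0.0006,-0.0025,0,0,1],
    [-0.0008,-0.0023,0,0,1],
    [-0.001,-0.0023,0,0,1],
    [-0.0011,-0.0023,0,0,1],
    [-0.0013,-0.0021,0,0,1],
    [-0.0014,-0.0021,0,0,1],
    [-0.0015,-0.0019,0,0,1],
    [-0.0017,-0.0018,0,0,1],
    [-0.0019,-0.0017,0,0,1],
    [-0.0019,-0.0016,0,0,1],
    [-0.0021,-0.0014,0,0,1],
    [-0.0021,-0.0013,0,0,1],
    [-0.0023,-0.0011,0,0,1],
    [-0.0023,-0.001,0,0,1],
    [-0.0023,-0.0008,0,0,1],
    [-0.0025,-0.0006,0,0,1],
    [-0.0024,-0.0004,0,0,1],
    [-0.0025,-0.0003,0,0,1],
    [-0.0025,-0.0001,0,0,1],
  ],
)

```text
t: 55.4
tool_pos: [0.5977, 0.0628, 0.2372]
eef_rot: [-3.091, 0.564, 0.0]
contact_force: [0.4, 0.1, -1.6]
grip_width: 0.0233
```

Run:
```python
from h import *
chk(6)
grab('scene','s11.png',crop=(200,150,320,250),scale=6)
```

```text
t 55.4 tcp [0.5977 0.0628 0.2372] h -20.68 w 0.0233 F [ 0.4  0.1 -1.6] | turn 0.02 shift(before turn) [ 0.0002 -0.0001  0.0004] shift(after turn) [ 0.0002 -0.0001  0.0004] dist/step 0.0
```

View pics/s11.png

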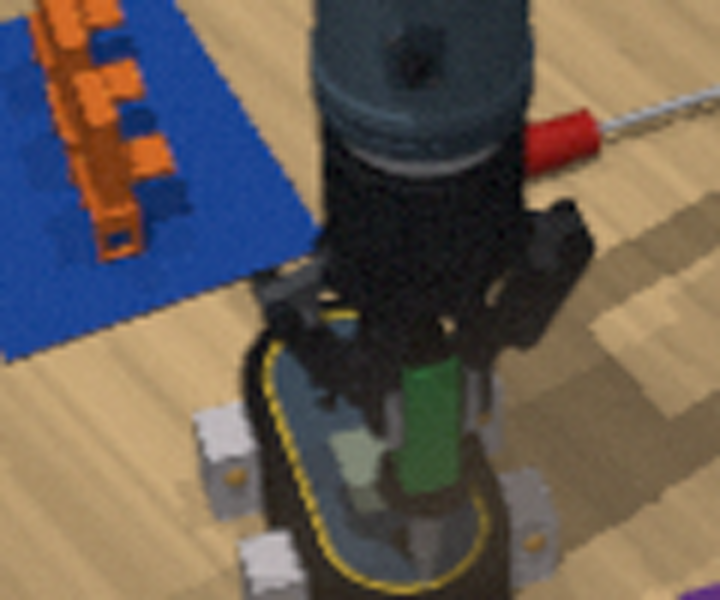

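>>> jog_arm(
  deltas=[
    [-0.0025,0.0001,0,0,1],
    [-0.0025,0.0003,0,0,1],
    [-0.0024,0.0004,0,0,1],
    [-0.0025,0.0006,0,0,1],
    [-0.0023,0.0008,0,0,1],
    [-0.0023,0.001,0,0,1],
    [-0.0023,0.0011,0,0,1],
    [-0.0021,0.0013,0,0,1],
    [-0.0021,0.0014,0,0,1],
    [-0.0019,0.0016,0,0,1],
    [-0.0019,0.0017,0,0,1],
    [-0.0017,0.0018,0,0,1],
    [-0.0015,0.0019,0,0,1],
    [-0.0014,0.0021,0,0,1],
    [-0.0013,0.0021,0,0,1],
    [-0.0011,0.0023,0,0,1],
    [-0.001,0.0023,0,0,1],
    [-0.0008,0.0023,0,0,1],
    [-0.0006,0.0025,0,0,1],
    [-0.0004,0.0024,0,0,1],
  ],
)

```text
t: 57.95
tool_pos: [0.5548, 0.0468, 0.2372]
eef_rot: [3.091, -0.564, 0.0]
contact_force: [0.5, 0.5, -0.6]
grip_width: 0.0235
```

Run:
```python
from h import *
chk(7)
grab('scene','s12.png',crop=(200,150,320,250),scale=6)
```

```text
t 57.95 tcp [0.5548 0.0468 0.2372] h -20.68 w 0.0235 F [ 0.5  0.5 -0.6] | turn 0.02 shift(before turn) [ 0.     -0.0003  0.0004] shift(after turn) [ 0.     -0.0003  0.0004] dist/step 0.0
```

View pics/s12.png

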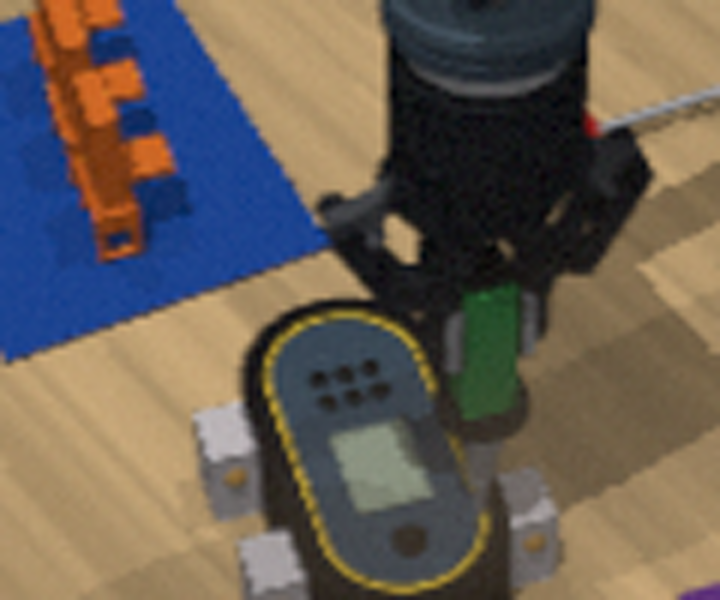

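Tip at (483,510), on the seam. Final leg, a couple of mm past the dot for overlap and a brief dwell.

>>> jog_arm(
  deltas=[
    [-0.0003,0.0025,0,0,1],
    [-0.0001,0.0025,0,0,1],
    [0,0.0025,0,0,1],
    [0,0.0025,0,0,1],
    [0,0.0025,0,0,1],
    [0,0.0025,0,0,1],
    [0,0.0025,0,0,1],
    [0,0.0025,0,0,1],
    [0,0.0025,0,0,1],
    [0,0.0025,0,0,1],
    [0,0.0025,0,0,1],
    [0,0.0025,0,0,1],
    [0,0.0025,0,0,1],
    [0,0.0025,0,0,1],
    [0,0.0025,0,0,1],
    [0,0.0025,0,0,1],
    [0,0.0025,0,0,1],
    [0,0.0025,0,0,1],
    [0,0.0025,0,0,1],
    [0,0.002,0,0,1],
  ],
)

```text
t: 60.5
tool_pos: [0.537, 0.0006, 0.2372]
eef_rot: [-3.091, 0.564, -0.0]
contact_force: [0.3, -0.4, -1.8]
grip_width: 0.0235
```

>>> jog_arm(
  deltas=[
    [0,0,0,0,1],
    [0,0,0,0,1],
    [0,0,0,0,1],
    [0,0,0,0,1],
  ],
)

```text
t: 61.0
tool_pos: [0.5371, 0.0008, 0.2372]
eef_rot: [-3.091, 0.563, 0.0]
contact_force: [0.3, 0.4, -1.2]
grip_width: 0.0234
```

Run:
```python
from h import *
chk(8)
grab('scene','s13.png',crop=(200,150,320,250),scale=6)
grab('wrist','w19.png',crop=(180,80,380,260),scale=4)
plan([.5222,.3106,.30],-31.2)
```

```text
t 61.0 tcp [0.5371 0.0008 0.2372] h -20.67 w 0.0234 F [ 0.3  0.4 -1.2] | turn 0.03 shift(before turn) [0.0001 0.0005 0.0004] shift(after turn) [0.0001 0.0005 0.0004] dist/step 0.0
t 61.1 tcp [0.5371 0.0008 0.2372] h -20.67 w 0.0233 F [-0.6  0.1 -0.7] | turn 10.53 shift(before turn) [-0.1233 -0.2846 -0.0628] shift(after turn) [-0.1732 -0.2573 -0.0628] dist/step 10.5
```

View pics/s13.png

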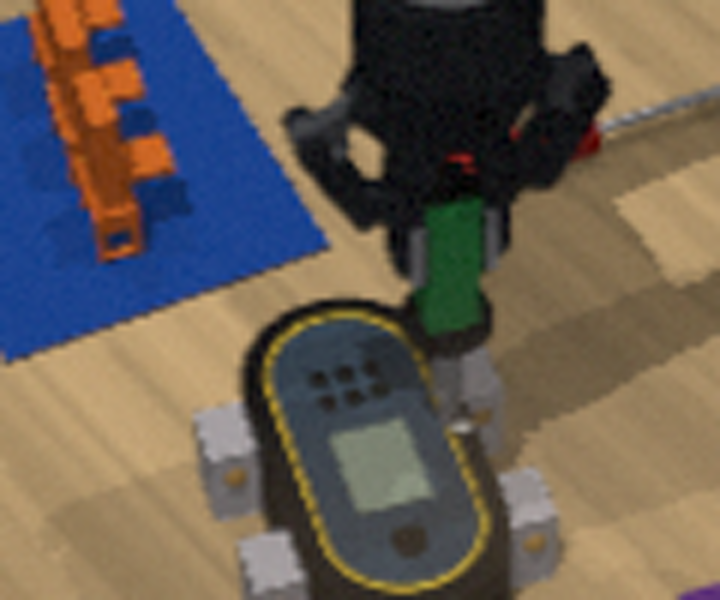

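View pics/w19.png

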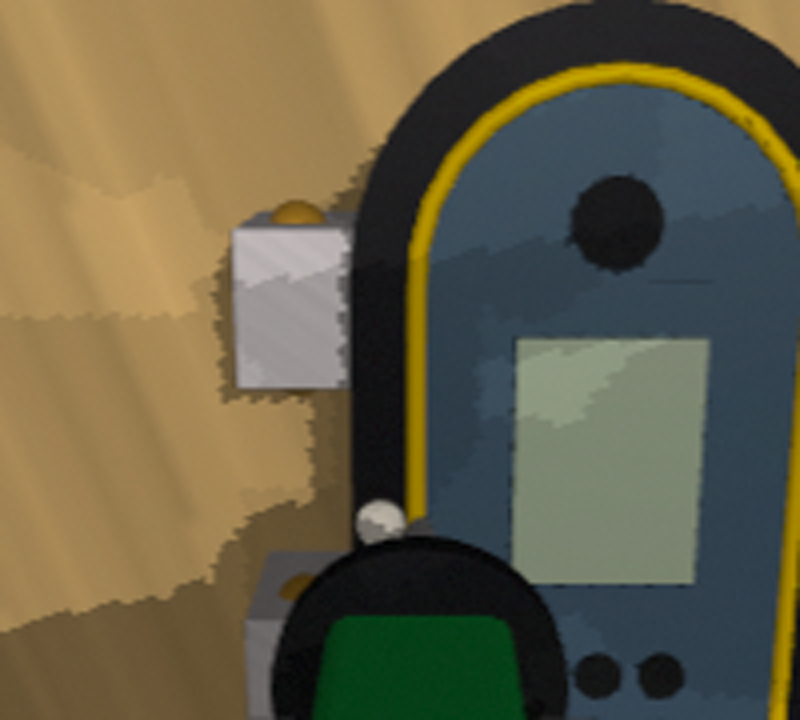

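>>> jog_arm(
  deltas=[
    [0,0,-0.008,0,1],
    [0,0,-0.015,0,1],
    [0,0,-0.02,0,1],
    [0,0,-0.02,0,1],
    [-0.008,-0.018,-0.004,0,1],
    [-0.012,-0.028,0,0,1],
    [-0.012,-0.028,0,0,1],
    [-0.012,-0.028,0,0,1],
    [-0.012,-0.028,0,0,1],
    [-0.012,-0.028,0,0,1],
    [-0.012,-0.028,0,0,1],
    [-0.012,-0.028,0,0,1],
    [-0.012,-0.028,0,0,1],
    [-0.012,-0.028,0,0,1],
    [-0.0073,-0.0146,0,0,1],
    [0,0,0,5.3,1],
    [0,0,0,5.2,1],
    [0,0,0,0,1],
    [0,0,0,0,1],
    [0,0,0,0,1],
  ],
)

```text
t: 63.6
tool_pos: [0.5221, 0.3105, 0.3042]
eef_rot: [3.026, -0.843, -0.0]
contact_force: [0.3, 0.5, -1.0]
grip_width: 0.0238
```

Run:
```python
from h import *
grab('scene','s14.png',crop=(310,210,410,330),scale=6)
grab('wrist','w20.png',crop=(230,130,340,240),scale=7)
plan([.5224,.3107,.1885],-31.2)
s=arm.read_state();p=s['tool_pos'];f=load('wrist');print((proj(f,p-[0,0,.179])-(230,130))*7)
```

```text
t 63.7 tcp [0.5222 0.3105 0.3042] h -31.15 w 0.0236 F [-0.   0.3 -1.2] | turn 0.05 shift(before turn) [ 1.000e-04 -3.000e-04  1.157e-01] shift(after turn) [ 1.000e-04 -3.000e-04  1.157e-01] dist/step 3.9
[380.91921778 567.1120445 ]
```

View pics/w20.png

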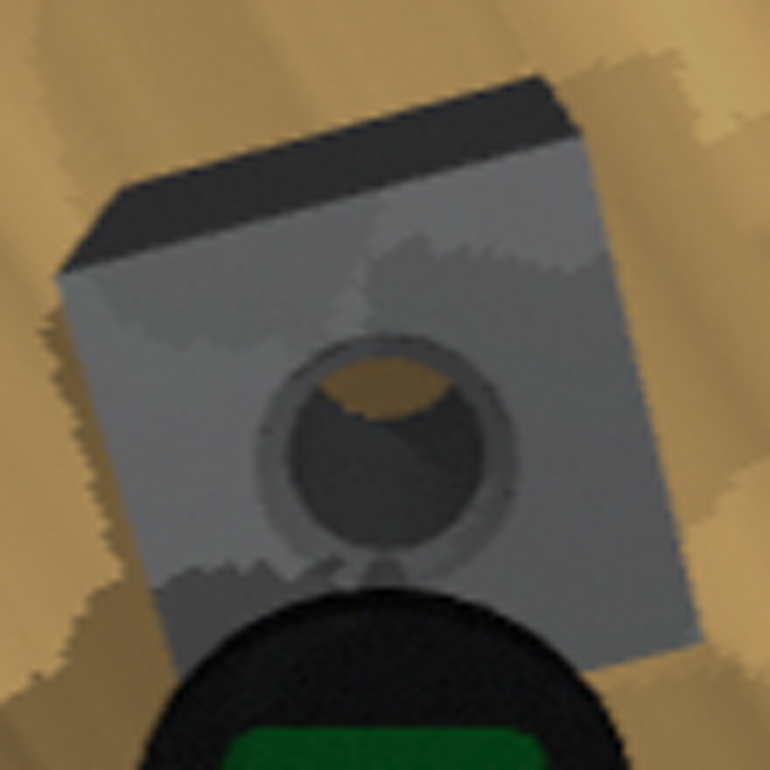

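View pics/s14.png

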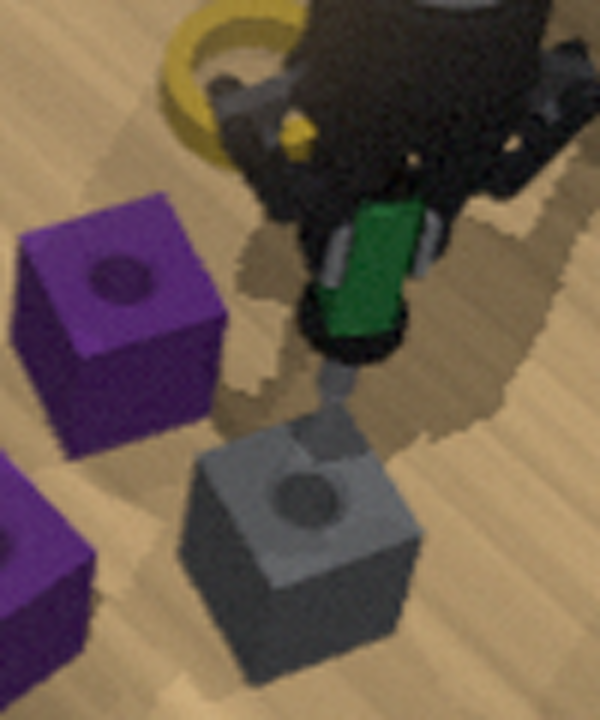

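>>> jog_arm(
  deltas=[
    [0,0,0.01,0,1],
    [0,0,0.015,0,1],
    [0,0,0.015,0,1],
    [0,0,0.015,0,1],
    [0,0,0.015,0,1],
    [0,0,0.015,0,1],
    [0,0,0.012,0,1],
    [0,0,0.009,0,1],
    [0,0,0.006,0,1],
    [0,0,0.002,0,1],
    [0,0,0.001,0,1],
    [0,0,0,0,1],
    [0,0,0,0,1],
    [0,0,0,0,1],
  ],
)

```text
t: 65.45
tool_pos: [0.5223, 0.3106, 0.1894]
eef_rot: [-3.026, 0.844, -0.0]
contact_force: [-0.1, 0.3, -1.4]
grip_width: 0.0232
```

Run:
```python
from h import *
plan([.5224,.3107,.187],-31.2)
```

```text
t 65.45 tcp [0.5223 0.3106 0.1894] h -31.17 w 0.0232 F [-0.1  0.3 -1.4] | turn 0.03 shift(before turn) [ 0.     -0.0001  0.0024] shift(after turn) [ 0.     -0.0001  0.0024] dist/step 0.1
```

>>> jog_arm(
  deltas=[
    [0,0,0.001,0,1],
    [0,0,0.001,0,1],
    [0,0,0.0005,0,1],
    [0,0,0,0,1],
    [0,0,0,0,0.7],
    [0,0,0,0,0.4],
    [0,0,0,0,0],
    [0,0,0,0,-0.5],
    [0,0,0,0,-1],
    [0,0,0,0,-1],
    [0,0,0,0,-1],
    [0,0,-0.01,0,-1],
    [0,0,-0.025,0,-1],
    [0,0,-0.03,0,-1],
    [0,0,-0.04,0,-1],
    [0,0,-0.03,0,-1],
    [0,0,0,0,-1],
    [0,0,0,0,-1],
  ],
)

```text
t: 67.7
tool_pos: [0.5218, 0.3104, 0.3211]
eef_rot: [3.026, -0.844, -0.001]
contact_force: [-0.4, 0.5, -0.9]
grip_width: 0.0855
```

Run:
```python
from h import *
f=grab('wrist','w21.png');t=grab('top','t5.png',crop=(100,100,480,320),scale=2);grab('scene','s15.png',scale=1.4)
P=cloud(f);b=np.zeros(P.shape[:2],bool);b[100:270,200:360]=True
m=b&(P[...,2]>.155)&(P[...,2]<.175);v,u=np.nonzero(m)
Q=np.array([pix(f,a,c,.166)[:2] for a,c in zip(u,v)],np.float32);print('cap',cv2.minAreaRect(Q),P[m][:,2].mean(),len(Q))
```

```text
cap ((0.5231143236160278, 0.3132505714893341), (0.02324194274842739, 0.022974684834480286), 58.93588638305664) 0.16359007554380536 1145
```

View pics/w21.png

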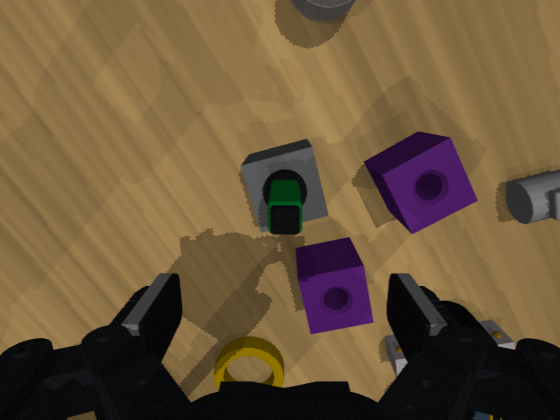

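View pics/t5.png

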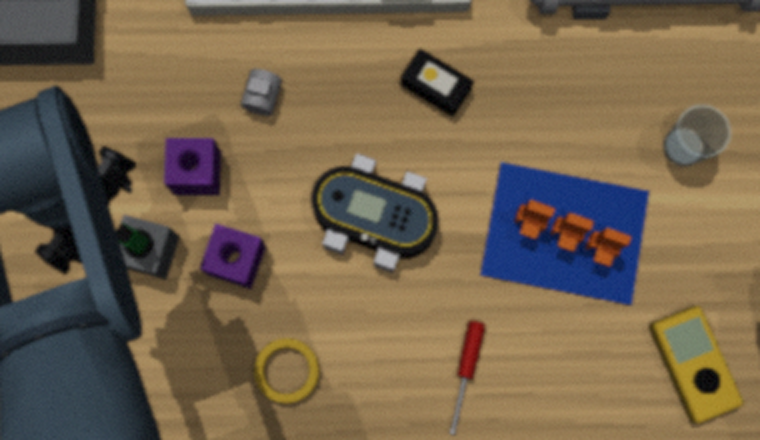

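View pics/s15.png

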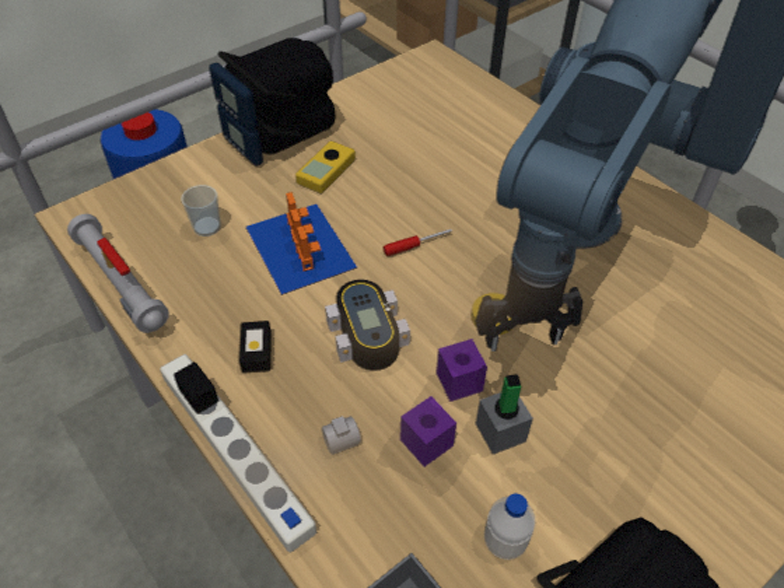

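Run:
```python
from h import *
f=load('wrist');P=cloud(f);b=np.zeros(P.shape[:2],bool);b[100:270,200:360]=True
m=b&(P[...,2]>.161)&(P[...,2]<.175);v,u=np.nonzero(m)
Q=np.array([pix(f,a,c,.166)[:2] for a,c in zip(u,v)],np.float32);print('cap',cv2.minAreaRect(Q),P[m][:,2].mean(),P[m][:,2].max(),len(Q))
m=b&(np.abs(P[...,2]-.077)<.005);v,u=np.nonzero(m)
Q=np.array([pix(f,a,c,.078)[:2] for a,c in zip(u,v)],np.float32);print('stand',cv2.minAreaRect(Q))
print(arm.read_state()['contact_force'])
```

```text
cap ((0.5216489434242249, 0.3120511472225189), (0.019889695569872856, 0.02001645602285862), 59.5922737121582) 0.16572051806405186 0.16770389158814805 807
stand ((0.5177381634712219, 0.27904579043388367), (0.13902278244495392, 0.07464700937271118), 82.38115692138672)
[ 0.65873756 -0.02671509 -0.22760348]
```

Probe is seated: the cap is at z 0.1657, as at the start, and within about 1.5 mm of its starting position. The clips stand on the mat and the bystanders look unmoved. Handing in.

```bash
python3 -c "
from station import arm
print(arm.close_job())"
```

```text
the job is handed in; nothing more can be done
None
```

The job is done and was handed in at about 68 s; the interface gives no verdict.

- **Clips:** Three clips were present, and the lug at unit (+x, -y) was empty. I pulled each one straight up and set it upright along the middle of the mat. They were still standing there in the last top and scene views.
- **Seam:** I took the probe from the grey stand and guided the tip counter-clockwise from the white dot back to it at 2 cm/s. By my estimate the tip was about 2 mm above the seam. At the eighth points the measured position was within 1.5 mm of the path, and contact force stayed at noise level (2 N or less).
- **Probe:** It is back in its stand. The cap top measures 165.7 mm, the same as before I lifted it, and sits about 1.5 mm from where it was. The open gripper is clear above it.
- **Bystanders:** They look unmoved in the last views.
- **Checks that were weak or disagreed:**
  - The different cameras put the unit and the stand within about 2 mm of each other.
  - My last automatic measurement of the stand's outline was spoiled because it took in a purple block. For seating I relied on the cap position and the pictures.

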